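# Latch and pin the sample transport chest

## Task

Get the transport chest ready to be carried: swing the hasp on its front down over the staple, squeezing the lid's springy seal so that the hasp catches under the staple and holds the lid down. Then take the L-shaped retaining pin out of the glass beaker and drop it through the staple's loop from above, until its bent handle rests on the staple. Leave the beaker, the flask and the bottle standing where they are.

Things in the scene. Friction and masses are not known exactly. Their poses are not given: they have to be found in the camera images.
- chest: Fixed grey steel transport chest, 240 mm deep (x), 280 mm wide (y), 220 mm high with the lid pressed shut. Origin: centre of its underside. Its x axis points from front to back; the front face, with staple and hasp in the middle of its width, is at x = -120 mm and looks roughly to the robot's right (world -y).
- lid (a joint): Lid angle about its rear edge, rad. It floats on a springy foam seal at about 0.046 (front edge 11 mm up). 0 = pressed right down on a hard stop, needing about 10 N down at the front edge (grows evenly from 0 N). Held by the hasp it stays near 0.023 (front 5.5 mm up). It opens no further than 0.06 here.
- hasp (a joint): Hasp angle about its hinge, rad: 0 = hanging straight down along the chest's front, over the staple (end stop); 1.57 = sticking straight out to the front; 3.14 = standing up; more = leaning back over the lid. Stiff hinge (0.09 N m): it stays where it is left.
- hasp_hinge (a point): Middle of the hasp's hinge axis (along the chest's y), on the lid's front edge, 9 mm in front of the chest's front face and 210 mm above the bench with the lid at 0. Its axes turn with the hasp: z from free end to hinge, y along the axis, -x out of the outer face. The hasp is a steel plate 68 mm wide, 4 mm thick, 100 mm long from the axis.
- hasp_lip (a point): Inner corner of outer face and bent-out lip at the hasp's free end, middle of its width, 96 mm from the hinge axis; axes as hasp_hinge. The lip is 4 mm thick and sticks 26 mm square out of the outer face. A 22 mm gap in its middle, where the pin passes, leaves two ears 23 mm wide, 11 to 34 mm either side of the middle.
- hasp_slot (a point): Middle of the lower edge of the hasp's slot, on the outer face, 84 mm from the axis. Slot: 36 mm wide, from 66 to 84 mm. The bar below it hits the staple's front (hasp at about 0.3 rad) while the lid floats; it passes under only with the lid within about 2 mm of its stop, as by pressing down on the lip's ears. Let go, it rises and catches under the staple's legs; friction holds it.
- staple_eye (a point): Centre of the staple's free eye, 18.5 mm in front of the chest's front face, 135 mm above the bench; axes as the chest. The staple is a level U of 7 mm round steel bar fixed to the chest: legs 32 mm over their outsides, front bar's outside 33 mm from the face. With the hasp at 0 the eye is 15 mm (chest's x) by 18 mm (y), open up and down.
- pin: L-shaped retaining pin of bright round steel bar, 10 mm thick, about 0.1 kg. Origin: in the bend, where the axes of shaft and handle meet. Shaft along its -z to a rounded end 110 mm off, handle along its -x to an end 65 mm off. It starts in the beaker, leaning 14 degrees, bend at the rim, handle outside. Home in the staple, its origin is 8.5 mm above staple_eye.
- pin_tip (a point): The rounded end of the pin's shaft; axes as the pin.
- beaker: Loose glass beaker, 64 mm outside diameter, 105 mm high, wall 4 mm, 0.25 kg, standing in front of the chest, nearer to the robot or farther off. Origin: centre of its underside. The pin's shaft stands inside; its handle sticks out over the rim at the beaker's -x side.
- flask: Loose conical glass flask, 84 mm foot diameter, 135 mm high, at the other of these two places. Origin: centre of its underside.
- bottle: Loose glass reagent bottle with a blue cap, 76 mm diameter, 170 mm high, farther to the robot's right. Origin: centre of its underside.
Not all that is in view belongs to the job. What is shaped like the beaker but orange or red is not meant. What is shaped like the pin but orange is not meant.

How it is judged:
By the outcome, as a careful person would: the job done as asked, in the order asked, and still so for the second after the job is handed in, with the robot touching nothing.
It also fails if it takes over 67 s, if anything falls off the work surface, if the arm or the gripper's body presses on something with over 40 N, if the wrist force passes 120 N, or if a joint passes its speed limit or range.

## Robot

A 7-joint arm with a two-finger parallel gripper is mounted at the origin on the work surface. World frame = base frame: x ahead of the robot, y to its left, z up, the work surface at z = 0. Lengths are in m, angles in rad, forces in N, time in s.
With the tool pointing down it reaches from about 0.4 to 0.85 m from the base axis. Payload 10.4 kg.
Tool frame: the origin (TCP) lies midway between the tips of the shut fingers; the grasp point (between the pads) lies 19 mm behind it; x points along the fingers, y is the direction in which the jaws open and shut, and the axes are right-handed (so a half turn about x gives the same grasp; the last joint's range is limited). The gripper opens to 87 mm and grips with 3 to 60 N. Pads are 19 mm wide; open, the fingers measure 117 mm over their backs; the gripper's body (75 mm by 190 mm) begins 51 mm behind the grasp point.
Start: joints at [1.18, 0.332, -0.065, 1.46, 0.022, 1.35, -0.088], TCP at [0.225, -0.583, 0.201] pointing down, gripper open.
Joint ranges: [-2.6, 2.6], [-0.5, 2.12], [-1.47, 1.34], [0.16, 2.42], [-1.27, 4.41], [0.06, 2.06], [-2.6, 2.6]. Speed limits (rad/s): [2.22, 2.22, 2.79, 2.79, 3.14, 3.14, 3.14].

## Interface

Orientations are given as a unit quaternion [x, y, z, w].
In Python, from bench import * gives the robot as it stands.
- The arm moves only by the shell command python3 -m inch 'ROWS' [FORCE]. ROWS is JSON, a list that holds one entry, the list of rows, each a list of 7 numbers: the shift along the world's x, y, z each as a share of 120 mm, from -1 to 1, then the turn, a rotation vector about the world's x, y, z each as a share of 2 pi rad, from -1 to 1, then the closure, from 0 (fully open) to 1 (shut). A call has 1 to 10 rows; each row is the pose to reach, as a shift and turn from the pose commanded when the call began, turning the shorter way round; what a row does not reach only later rows make up. A row lasts 1/10 s, in which the tool goes at most 50 mm and 8.59 degrees, less where a joint would pass 70% of its speed; a pose out of reach is approached as far as the arm can. A call with a number of a shift or a turn outside -1 to 1 is refused whole. A call with a gripper value outside its range is refused whole. The fingers move at their own pace and stop on an object; FORCE is the grip in N (left out, the last holds). Time passes only in rows, so rows that repeat a pose let the fingers close. It gives the time, the measured TCP pose, the force and the opening at its end, in the units of the state.
- read_state(): the state, without advancing time (a new reading comes with each control period).
- camera(name): name is "scene" or "top" or "wrist"; returns the picture (400x640x3 uint8, red, green, blue); there is no depth.
- get_calibration(name): a dict with "fx", "fy", "cx", "cy" (pixels), "xyz" and "attitude" of the camera in the world. Camera axes: x right, y up, looking along -z (the intrinsics and any distortion apply to the point x, -y, -z); pixel columns grow to the right and rows downward; lengths in m; the calibration is good to about 2 mm. A picture is of the moment at which its call begins: read the wrist's pose just before it. get_calibration takes no time and is no camera call; for the wrist camera it gives the pose at the moment of the call.
- close_job(): hands the job in, once; it reports no verdict.
The state is a dict: "time": time; "joint_positions": joint angles; "joint_vel": joint speeds; "joint_torque": joint torques, N m; "ee_pos": TCP position; "eef_rot": TCP orientation; "ft_force": force on the tool from outside, world axes, zero at the start; "torque": the same for the moment, N m; "width": finger opening in m.
Only numpy, scipy, OpenCV 4.12 (cv2) and the standard library are available. Lean on these libraries where they do the work, as an engineer would, in place of code of your own. Each camera call takes 0.05 s, during which the arm holds its last target.

## Working session

There is one attempt and no reset: what is moved stays moved. The work goes in short steps, Python scripts to look and compute and a shell command to move; the robot and the scene stay as the last step left them, time stands still between calls to the robot, and variables do not carry over. Pictures are saved under pics/ and viewed, and the job is handed in when it is done.

```bash
ls; mkdir -p pics
python3 - <<'E'
from bench import *
import cv2
print(read_state())
for n in ("scene","top","wrist"):
    print(n,get_calibration(n))
    cv2.imwrite(f"pics/{n}0.png",camera(n)[:,:,::-1])
E
```

```text
pics
{'time': 0.0, 'joint_positions': array([ 1.18044266,  0.33288004, -0.06471656,  1.46091686,  0.02156829,
        1.34993017, -0.08852437]), 'joint_vel': array([-0.00117316,  0.00065305,  0.00069332,  0.00175712, -0.00185701,
       -0.000273  ,  0.00014271]), 'joint_torque': array([-1.34757254e-03, -6.23265481e+01,  2.39233766e-02, -3.89903283e+01,
       -6.13787281e-02,  3.97756754e-02,  1.17194736e-04]), 'ee_pos': array([ 0.22456162, -0.58281291,  0.19976058]), 'eef_rot': array([-0.69508221, -0.12978935,  0.69528989, -0.12879214]), 'ft_force': array([ 0.20518066, -0.14016665,  0.10783245]), 'torque': array([-0.00506074, -0.03369263, -0.00428625]), 'width': 0.08716156713869824}
scene {'fx': 472.02655375712885, 'fy': 472.02655375712885, 'cx': 310.2227340932883, 'cy': 203.0030073450697, 'xyz': array([ 1.38185154, -0.57826367,  0.97469687]), 'attitude': array([0.34780982, 0.20370852, 0.4393837 , 0.80279084])}
top {'fx': 466.5130741928233, 'fy': 466.5130741928233, 'cx': 319.45257882703413, 'cy': 191.8019261616338, 'xyz': array([ 0.45182291, -0.10671764,  1.27383841]), 'attitude': array([ 0.04597415, -0.02475877, -0.69962036,  0.71260419])}
wrist {'fx': 300.50943201635675, 'fy': 300.50943201635675, 'cx': 320.0530414707734, 'cy': 198.66053358475605, 'xyz': array([ 0.28579239, -0.55982366,  0.38354475]), 'attitude': array([-0.09968384,  0.06920849, -0.56135155,  0.81863163])}
```

View pics/scene0.png

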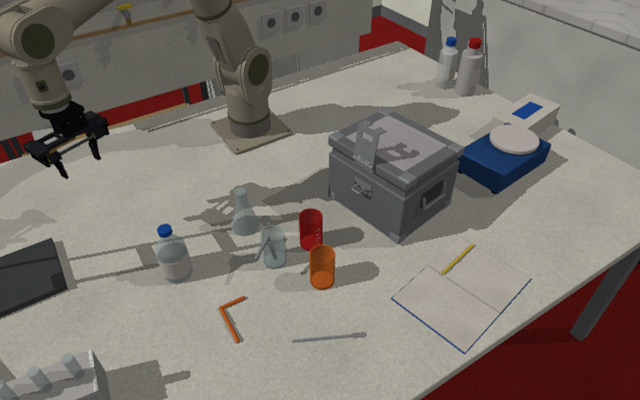

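View pics/top0.png

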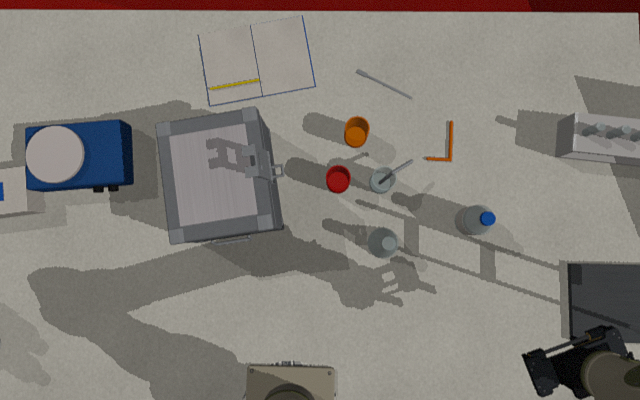

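View pics/wrist0.png

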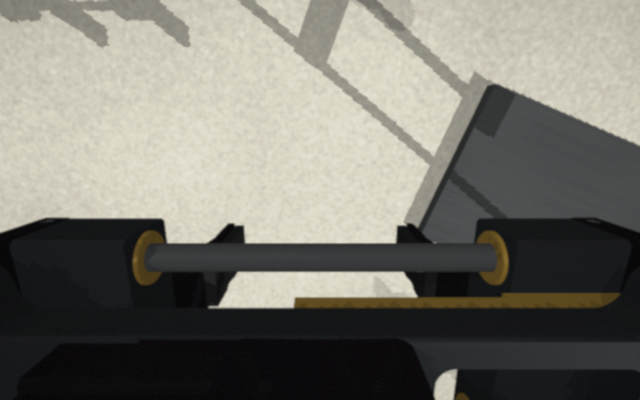

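The top view has the chest at (218,175), with the staple at about (277,171) and the hasp standing up near (258,160).

Things that could be mistaken for what I want (top view pixels):
- **Beaker:** clear glass at (382,180), orange at (356,132), red at (338,179). The clear one fits.
- **Pin:** steel L in the clear beaker with its handle end at (412,160), orange L at (440,145), grey rod at (385,83). The steel L fits.
- **Other glass:** flask at (382,242), bottle at (475,220).

I'll check these choices in a close crop.

```bash
cat > h.py <<'E'
import numpy as np, cv2
from scipy.spatial.transform import Rotation as R
from bench import *
def ray(cal,u,v):
    d=np.array([(u-cal['cx'])/cal['fx'],-(v-cal['cy'])/cal['fy'],-1.])
    return np.array(cal['xyz']),R.from_quat(cal['attitude']).apply(d)
def onz(cal,u,v,z):
    o,d=ray(cal,u,v); return o+d*(z-o[2])/d[2]
def proj(cal,p):
    q=R.from_quat(cal['attitude']).inv().apply(np.atleast_2d(p)-cal['xyz'])
    return np.c_[cal['cx']+cal['fx']*q[:,0]/-q[:,2],cal['cy']-cal['fy']*q[:,1]/-q[:,2]]
def tri(obs):
    A=np.zeros((3,3));b=np.zeros(3)
    for c,(u,v) in obs:
        o,d=ray(c,u,v);d=d/np.linalg.norm(d);P=np.eye(3)-np.outer(d,d);A+=P;b+=P@o
    p=np.linalg.solve(A,b)
    return p,[ (proj(c,p)[0]-np.array(uv)).round(1) for c,uv in obs]
E
python3 - <<'E'
import cv2
t=cv2.imread('pics/top0.png');s=cv2.imread('pics/scene0.png')
cv2.imwrite('pics/t1.png',cv2.resize(t[90:190,230:430],None,fx=4,fy=4,interpolation=cv2.INTER_CUBIC))
cv2.imwrite('pics/t2.png',cv2.resize(t[100:250,145:295],None,fx=4,fy=4,interpolation=cv2.INTER_CUBIC))
cv2.imwrite('pics/s1.png',cv2.resize(s[100:250,310:470],None,fx=4,fy=4,interpolation=cv2.INTER_CUBIC))
cv2.imwrite('pics/s2.png',cv2.resize(s[170:300,210:350],None,fx=4,fy=4,interpolation=cv2.INTER_CUBIC))
E
```

```text
(no output)
```

View pics/t1.png

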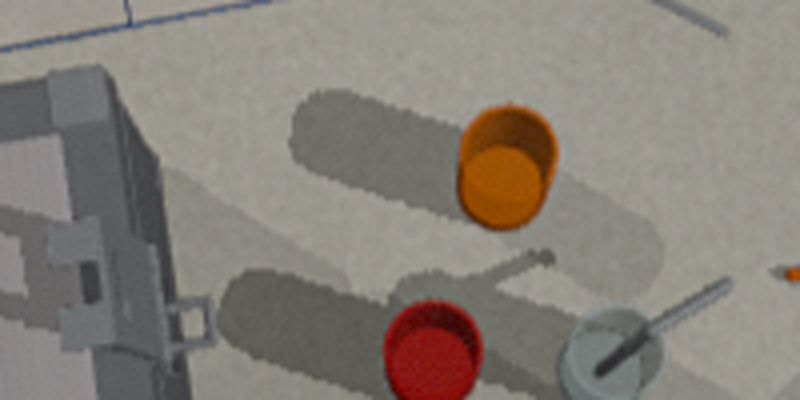

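View pics/t2.png

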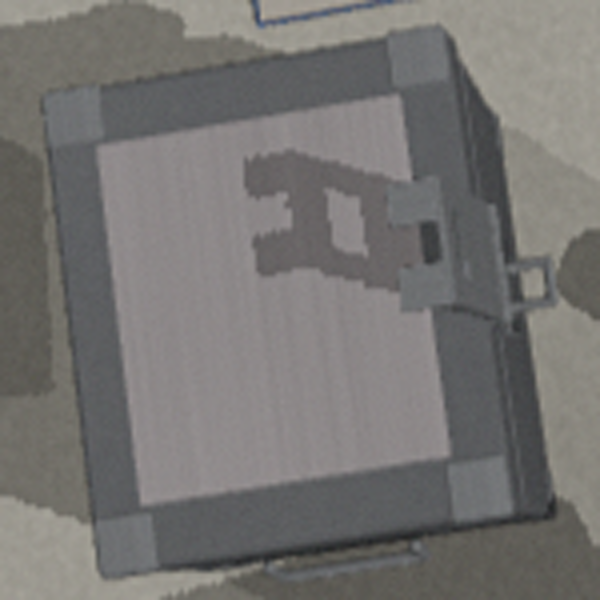

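View pics/s1.png

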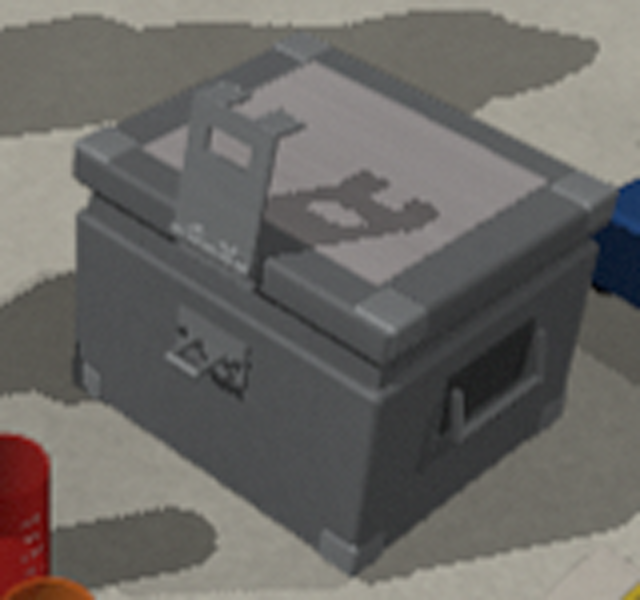

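View pics/s2.png

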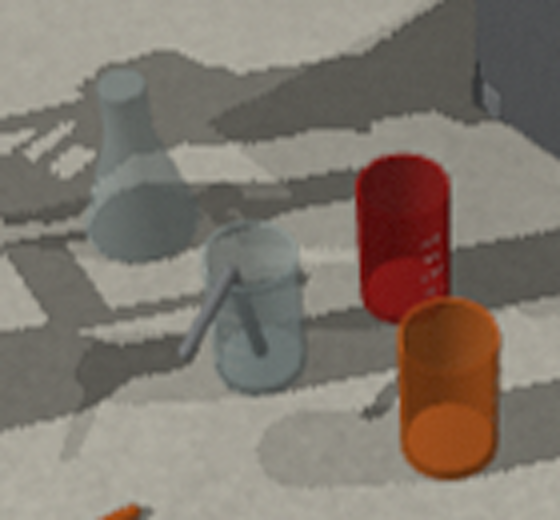

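The crops confirm it: the clear beaker at scene (266,247) holds the steel pin, with its handle pointing to lower left. The orange and red cups and the orange L are decoys. Next I'll measure positions.

Run:
```python
from h import *
np.set_printoptions(precision=4,suppress=True)
T=get_calibration('top');S=get_calibration('scene')
def t1(u,v): return (230+u/4-.4,90+v/4-.4)
def t2(u,v): return (145+u/4-.4,100+v/4-.4)
def s1(u,v): return (310+u/4-.4,100+v/4-.4)
def s2(u,v): return (210+u/4-.4,170+v/4-.4)
print('lid corners z~.225: FR',onz(T,*t2(445,27),.231),'FL',onz(T,*t2(513,517),.231),'RR',onz(T,*t2(42,92),.22),'RL',onz(T,*t2(102,578),.22))
print('eye top z=.135',onz(T,*t2(534,281),.135),onz(T,*t1(193,323),.135))
print('handle end',tri([(T,t1(728,286)),(S,s2(186,355))]))
print('bend',tri([(T,t1(648,334)),(S,s2(238,270))]))
print('tip',tri([(T,t1(600,372)),(S,s2(262,355))]))
print('beaker rim z.105',onz(T,*t1(622,345),.105),'floor',onz(T,*t1(602,368),.0))
print('hasp lip ears top ends', [tri([(T,t2(400,187)),(S,s1(297,122))]),tri([(T,t2(405,300)),(S,s1(235,90))])])
print('flask',onz(T,380,242,0),'bottle cap',onz(T,488,218,.17),onz(T,472,221,0))
```

```text
lid corners z~.225: FR [0.7512 0.0759 0.231 ] FL [0.4713 0.0283 0.231 ] RR [0.7129 0.3123 0.22  ] RL [0.4325 0.2623 0.22  ]
eye top z=.135 [0.6187 0.032  0.135 ] [0.6174 0.0326 0.135 ]
handle end (array([ 0.653 , -0.3022,  0.0937]), [array([-0.4, -0.2]), array([-0.4,  0. ])])
bend (array([ 0.6199, -0.2484,  0.1089]), [array([-0.9, -0.5]), array([-1. ,  0.1])])
tip (array([ 0.6074, -0.2305,  0.0041]), [array([-0.2, -0.1]), array([-0.3,  0. ])])
beaker rim z.105 [ 0.612  -0.2349  0.105 ] floor [ 0.6103 -0.2329  0.    ]
hasp lip ears top ends [(array([0.6409, 0.0823, 0.3183]), [array([-0.4, -0.3]), array([-0.4,  0.1])]), (array([0.5825, 0.0791, 0.3113]), [array([-0.6, -0.4]), array([-0.5,  0.1])])]
flask [ 0.4457 -0.2338  0.    ] bottle cap [ 0.5074 -0.4684  0.17  ] [ 0.5071 -0.4811  0.    ]
```

```bash
cat >> h.py <<'E'
np.set_printoptions(precision=4,suppress=True)
YAW=np.radians(9.6)
xc=np.array([-np.sin(YAW),np.cos(YAW),0]);yc=np.array([-np.cos(YAW),-np.sin(YAW),0]);zc=np.array([0,0,1.])
def toolR(point,jaw):
    x=np.array(point,float);x/=np.linalg.norm(x);y=np.array(jaw,float);y-=x*(x@y);y/=np.linalg.norm(y)
    return np.c_[x,y,np.cross(x,y)]
def go(pos,Rm):
    """print shift/turn shares needed from the measured pose"""
    s=read_state();r0=R.from_quat(s['eef_rot'])
    best=None
    for q in (Rm,Rm@np.diag([1,-1,-1])):
        rv=(R.from_matrix(q)*r0.inv()).as_rotvec()
        if best is None or np.linalg.norm(rv)<np.linalg.norm(best): best=rv
    print('shift share',(np.array(pos)-s['ee_pos'])/.12,'turn share',best/2/np.pi,'deg',np.degrees(np.linalg.norm(best)))
E
python3 - <<'E'
from h import *
s=read_state();print(R.from_quat(s['eef_rot']).as_matrix(),s['time'])
C=get_calibration('wrist');print('cam look',R.from_quat(C['attitude']).apply([0,0,-1]),C['xyz']-s['ee_pos'])
hinge=np.array([.6165,.0416,.221])
p=hinge+.075*xc+[0,0,.15];print(p)
go(p,toolR([0,0,-1],yc))
E
```

```text
[[-0.0004  0.3595 -0.9331]
 [ 0.0009 -0.9331 -0.3595]
 [-1.     -0.001   0.0001]] 0.15
cam look [-0.2251 -0.0857 -0.9705] [0.0612 0.0231 0.1837]
[0.604  0.1155 0.371 ]
shift share [3.1616 5.8207 1.4252] turn share [-0.0001 -0.0002  0.2181] deg 78.5282249120066
```

```bash
python3 -m inch '[[[0.5,0.8,0.8,0,0,0.05,0],[0.7,1,1,0,0,0.09,0.5],[0.7,1,1,0,0,0.09,0.5]]]' 20
python3 -m inch '[[[0.3,0.4,0.2,0,0,0.02,0.5],[0.6,0.8,0.3,0,0,0.05,0.5],[0.7,1,0.4,0,0,0.06,0.5]]]'
python3 -m inch '[[[0.3,0.4,0.0,0,0,0.02,0.5],[0.6,0.8,0.0,0,0,0.04,0.5],[0.7,1,0,0,0,0.06,0.5]]]'
```

```text
time: 0.45
ee_pos: [0.2911, -0.4866, 0.2966]
eef_rot: [-0.648, -0.283, 0.648, -0.283]
ft_force: [0.4, -0.9, 0.3]
width: 0.0779
time: 0.75
ee_pos: [0.3734, -0.3697, 0.3423]
eef_rot: [-0.583, -0.4, 0.583, -0.399]
ft_force: [1.6, 0.1, 0.2]
width: 0.0551
time: 1.05
ee_pos: [0.4575, -0.2495, 0.3422]
eef_rot: [0.498, 0.502, -0.498, 0.502]
ft_force: [0.1, -0.2, 0.3]
width: 0.0443
```

Run:
```python
from h import *
hinge=np.array([.6165,.0416,.221])
p=hinge+.075*xc+[0,0,.15]
go(p,toolR([0,0,-1],yc));s=read_state();print(s)
cv2.imwrite('pics/w1.png',camera('wrist')[:,:,::-1])
```

```text
shift share [1.2204 3.0425 0.24  ] turn share [-0.      0.      0.0256] deg 9.213869721425864
{'time': 1.05, 'joint_positions': array([ 0.8305,  0.0919, -0.4516,  1.4634,  0.0399,  1.5954,  0.3882]), 'joint_vel': array([-0.4753,  0.0332, -0.45  , -0.0114,  0.0506,  0.0064,  0.3312]), 'joint_torque': array([  3.8644, -45.8631,   0.3202, -39.908 ,  -0.169 ,   0.2892,
        -0.7932]), 'ee_pos': array([ 0.4575, -0.2495,  0.3422]), 'eef_rot': array([ 0.4984,  0.5017, -0.4982,  0.5017]), 'ft_force': array([ 0.148 , -0.1956,  0.2841]), 'torque': array([-0.0314, -0.1655,  0.0131]), 'width': 0.04428446403032563}
```

```bash
python3 -m inch '[[[0.2,0.4,0.1,0,0,0.02,0.54],[0.35,0.8,0.24,0,0,0.025,0.54],[0.4,1,0.24,0,0,0.025,0.54]]]'
python3 -m inch '[[[0.2,0.4,0,0,0,0,0.54],[0.35,0.8,0,0,0,0,0.54],[0.4,1,0,0,0,0,0.54]]]'
python3 -m inch '[[[0.2,0.4,0,0,0,0,0.54],[0.35,0.8,0,0,0,0,0.54],[0.4,1,0,0,0,0,0.54],[0.4,1,0,0,0,0,0.54]]]'
python3 - <<'E'
from h import *
hinge=np.array([.6165,.0416,.221])
p=hinge+.075*xc+[0,0,.15]
go(p,toolR([0,0,-1],yc));s=read_state();print(s['width'],s['ee_pos'],s['joint_positions'])
np.save('cw2.npy',get_calibration('wrist'),allow_pickle=True)
cv2.imwrite('pics/w2.png',camera('wrist')[:,:,::-1])
E
```

```text
time: 1.4
ee_pos: [0.5056, -0.1285, 0.3725]
eef_rot: [0.459, 0.538, -0.457, 0.539]
ft_force: [0.5, 1.3, 0.1]
width: 0.0402
time: 1.7
ee_pos: [0.5529, -0.0079, 0.3708]
eef_rot: [0.458, 0.539, -0.458, 0.538]
ft_force: [0.3, 0.4, 0.3]
width: 0.0398
time: 2.1
ee_pos: [0.6, 0.1136, 0.3699]
eef_rot: [0.457, 0.541, -0.457, 0.538]
ft_force: [0.4, -0.7, 0.4]
width: 0.0398
shift share [0.0331 0.0166 0.0093] turn share [-0.0004 -0.0004  0.0004] deg 0.24559423051818607
0.039849099083955175 [0.6    0.1136 0.3699] [ 0.2488  0.3559 -0.7251  1.151   0.2326  1.7162 -0.2455]
```

View pics/w1.png

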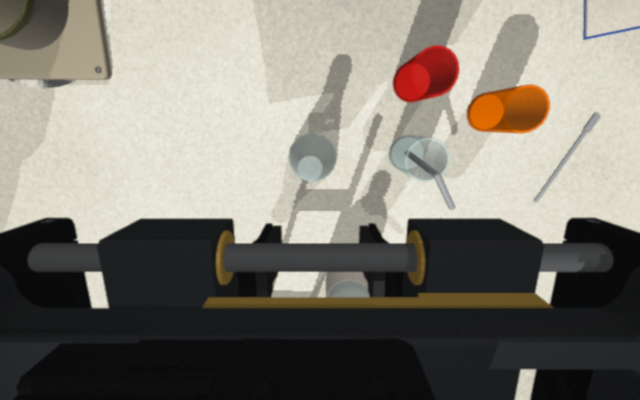

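View pics/w2.png

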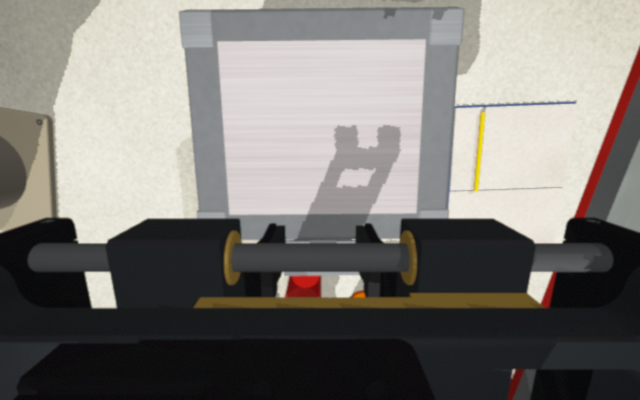

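```bash
python3 -m inch '[[[0.03,0.02,-0.35,0,0,0,0.54],[0.03,0.02,-0.58,0,0,0,0.54],[0.03,0.02,-0.58,0,0,0,0.54]]]'
python3 -m inch '[[[0.03,-0.15,0,0,0,0,0.54],[0.05,-0.3,0,0,0,0,0.54],[0.075,-0.45,0,0,0,0,0.54],[0.075,-0.45,0,0,0,0,0.54]]]'
python3 - <<'E'
from h import *
s=read_state();print(s['ft_force'])
t=camera('top')[:,:,::-1];sc=camera('scene')[:,:,::-1]
a=cv2.resize(t[100:250,205:305],(400,600));b=cv2.resize(sc[60:210,330:430],(400,600))
cv2.imwrite('pics/c3.png',np.hstack([a,b]))
E
```

```text
time: 2.45
ee_pos: [0.6027, 0.1081, 0.2977]
eef_rot: [0.458, 0.538, -0.462, 0.536]
ft_force: [0.4, -0.8, 0.2]
width: 0.0402
time: 2.85
ee_pos: [0.614, 0.0524, 0.3032]
eef_rot: [0.461, 0.536, -0.461, 0.537]
ft_force: [-0.4, 0.6, 0.0]
width: 0.04
[-0.3816  0.5772  0.0073]
```

View pics/c3.png

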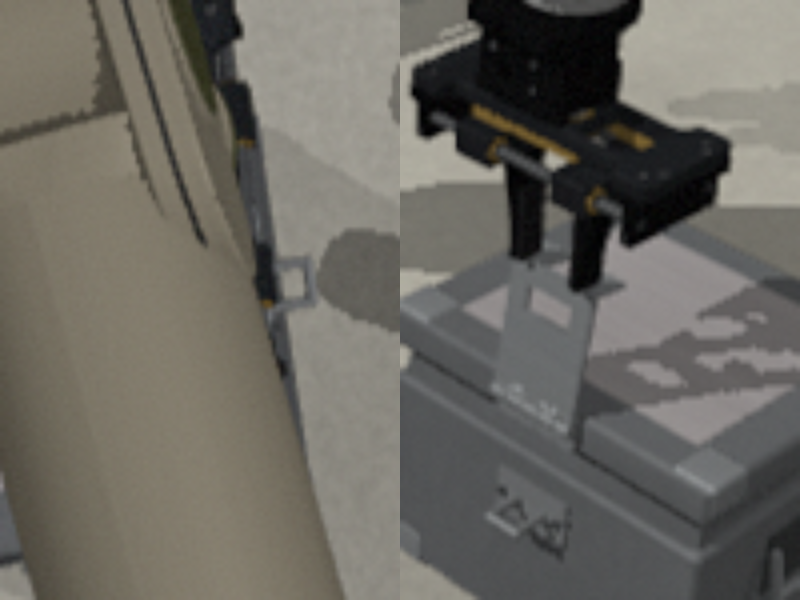

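Run:
```python
import cv2,numpy as np
s=cv2.imread('pics/scene0.png')
c=cv2.imread('pics/c3.png')[:,400:]
cv2.imwrite('pics/c3b.png',np.hstack([cv2.resize(s[60:210,330:430],(400,600)),c]))
```

```text
(no output)
```

View pics/c3b.png

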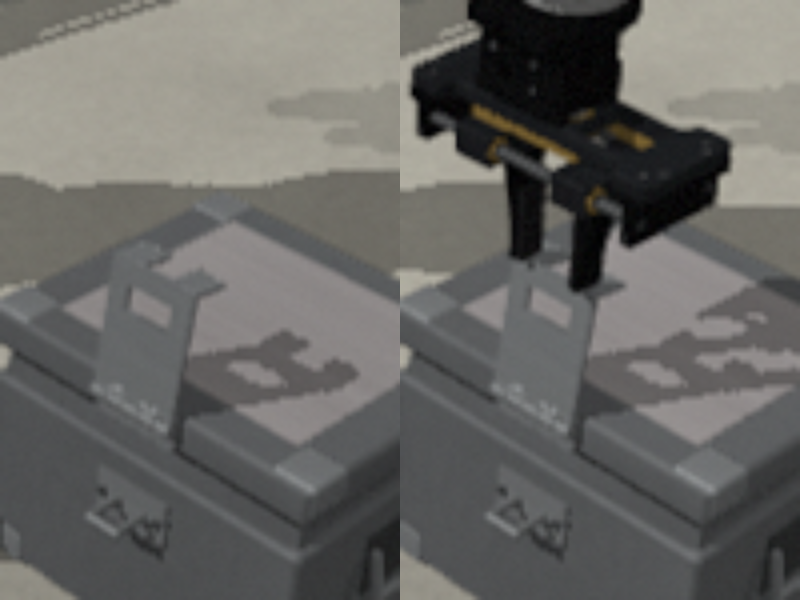

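Run:
```python
from h import *
S=get_calibration('scene');T=get_calibration('top')
s=read_state();p=s['ee_pos'];print(p)
print('finger tips proj in crop',[(proj(S,p+k*yc)[0]-[330,60])*4+[400,0] for k in(-.0275,.0275)])
hinge=np.array([.6165,.0416,.221])
print('hinge ends crop',[(proj(S,hinge+k*yc)[0]-[330,60])*4 for k in(-.034,.034)], 'top t2',[(proj(T,hinge+k*yc)[0]-[145,100])*4 for k in(-.034,.034)])
for th in (3.14,3.3,3.5,3.7):
    u=np.array([-np.sin(th),-np.cos(th)]) # front, up  -> xc=-front
    u=-np.sin(th)*xc*-1*-1 if 0 else (-np.sin(th))*xc+(-np.cos(th))*zc
    n=(-np.cos(th))*xc+np.sin(th)*zc
    c=hinge+.096*u+.002*n; e=c+.026*n
    print(th,'corner',c[2],'end',e[2],(e-hinge)@xc,'scene',[(proj(S,q+k*yc)[0]-[330,60])*4 for q in(c,e) for k in(-.034,.034)],'top',[(proj(T,q+k*yc)[0]-[145,100])*4 for q in(c,e) for k in(-.034,.034)])
```

```text
[0.6133 0.0563 0.3028]
finger tips proj in crop [array([583.7339, 312.321 ]), array([519.24  , 276.1363])]
hinge ends crop [array([166.9233, 432.3758]), array([ 90.9789, 385.8095])] top t2 [array([489.9181, 202.9793]), array([506.0799, 319.1481])]
3.14 corner 0.3170030635516768 end 0.31704447252750545 0.027847069808388372 scene [array([179.5384, 306.4596]), array([ 99.0853, 261.4339]), array([208.4231, 289.7262]), array([127.8863, 245.7025])] top [array([460.7678, 169.0641]), array([478.3101, 296.429 ]), array([411.7177, 176.5394]), array([428.8985, 303.9167])]
3.3 corner 0.3154825665229645 end 0.31138117847524005 0.042793020195200024 scene [array([196.3847, 298.7008]), array([115.9566, 254.2388]), array([223.9467, 288.003 ]), array([143.6531, 244.4347])] top [array([432.457 , 174.0551]), array([449.7631, 301.2301]), array([385.6593, 182.9896]), array([402.5494, 309.6507])]
3.5 corner 0.3101982755245372 end 0.3010779116046071 0.059895977102345815 scene [array([215.9225, 294.169 ]), array([135.7045, 250.3086]), array([240.7883, 291.1897]), array([160.9654, 248.0624])] top [array([399.6587, 181.3634]), array([416.6309, 307.8732]), array([357.7345, 191.6745]), array([374.2459, 317.0505])]
3.7 corner 0.3013579307623822 end 0.2875821910987614 0.0746110704151068 scene [array([233.0194, 295.3846]), array([153.1967, 251.9948]), array([254.223 , 299.9649]), array([175.0289, 257.1306])] top [array([371.2263, 189.4951]), array([387.8402, 314.904 ]), array([336.0897, 200.6312]), array([352.2237, 324.3609])]
```

Run:
```python
from h import *
s=read_state();print(s['ee_pos'],s['ft_force'],s['width'])
sc=camera('scene')[:,:,::-1]
cv2.imwrite('pics/c4.png',cv2.resize(sc[100:180,340:420],None,fx=7,fy=7,interpolation=cv2.INTER_CUBIC))
cv2.imwrite('pics/w4.png',camera('wrist')[:,:,::-1])
print(read_state()['ee_pos'])
```

```text
[0.6133 0.0563 0.3028] [-0.2479  0.5962 -1.0111] 0.04027824232183201
[0.613  0.0576 0.3024]
```

View pics/c4.png

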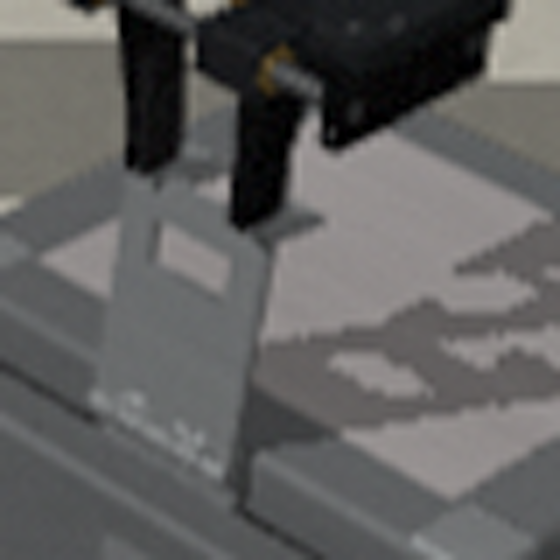

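View pics/w4.png

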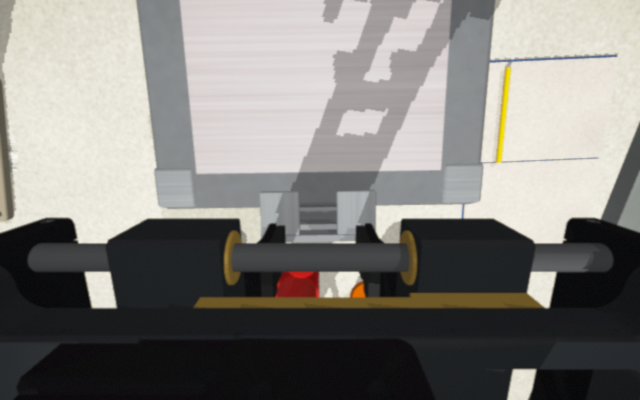

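Run:
```python
from h import *
W=get_calibration('wrist');print(W['xyz'])
s=read_state();p=s['ee_pos'];hinge=np.array([.6165,.0416,.221])
for z in (.29,.30,.31,.32):
    a=onz(W,260,193,z);b=onz(W,375,190,z);print(z,np.linalg.norm(a-b),((a+b)/2-hinge)@xc,((a+b)/2-hinge)@yc)
print((p-hinge)@xc,(p-hinge)@yc)
T=get_calibration('top');S=get_calibration('scene')
print(tri([(W,(375,190)),(S,(340+325/7,100+215/7))]),tri([(W,(375,190)),(T,(145+100-.4,100+187/4))]))
```

```text
[0.6025 0.1219 0.4861]
0.29 0.07689803334623109 0.03784413287754819 0.0022845733044264895
0.3 0.07297695210827447 0.040071819772436755 0.002191378827661292
0.31 0.06905587087031775 0.0422995066673253 0.0020981843508958735
0.32 0.06513478963236104 0.04452719356221388 0.0020049898741306737
0.016385012814848724 0.0007752194456965578
(array([0.6411, 0.0908, 0.3138]), [array([ 1.3, -1. ]), array([-0.4, -0. ])]) (array([0.6447, 0.0862, 0.2933]), [array([-0.5, -0.1]), array([-0. , -0.1])])
```

```bash
python3 -m inch '[[[0,0,0.06,0,0,0,0.54],[-0.04,0.3,0.05,0,0,0,0.54],[-0.08,0.5,-0.0,0,0,0,0.54],[-0.08,0.5,-0.25,0,0,0,0.54],[-0.08,0.5,-0.25,0,0,0,0.54]]]'
python3 - <<'E'
from h import *
s=read_state();print(s['ee_pos'],s['ft_force'])
sc=camera('scene')[:,:,::-1]
cv2.imwrite('pics/c5.png',cv2.resize(sc[100:180,340:420],None,fx=7,fy=7,interpolation=cv2.INTER_CUBIC))
E
```

```text
time: 3.55
ee_pos: [0.6019, 0.1175, 0.269]
eef_rot: [0.457, 0.539, -0.46, 0.538]
ft_force: [0.1, -1.0, 0.4]
width: 0.0399
[0.6019 0.1175 0.269 ] [ 0.0984 -1.025   0.4499]
```

View pics/c5.png

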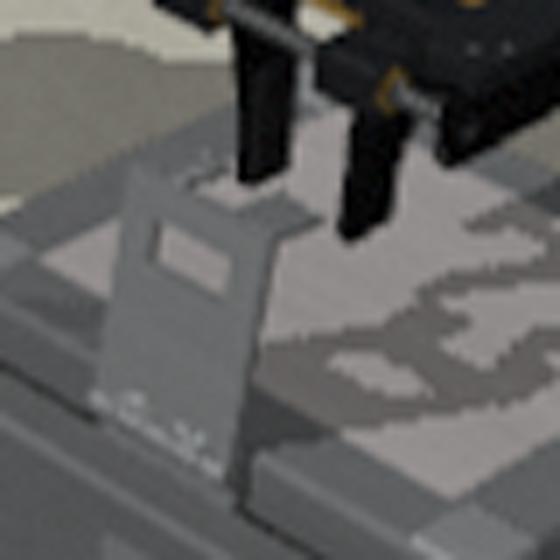

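Run:
```python
from h import *
S=get_calibration('scene');p=read_state()['ee_pos']
for dz in (0,.01,.02,.03):
    print(dz,[(proj(S,p+k*yc+[0,0,dz])[0]-[340,100])*7 for k in(-.0275,.0275)])
```

```text
0 [array([357.5776, 272.6871]), array([246.7293, 211.8144])]
0.01 [array([360.1511, 250.0416]), array([248.6356, 189.4004])]
0.02 [array([362.7534, 227.1419]), array([250.5627, 166.7412])]
0.03 [array([365.3851, 203.9837]), array([252.511 , 143.8327])]
```

```bash
python3 -m inch '[[[0.05,-0.3,0,0,0,0,0.54],[0.09,-0.5,0,0,0,0,0.54],[0.11,-0.65,0,0,0,0,0.54],[0.14,-0.8,0,0,0,0,0.54],[0.15,-0.9,0,0,0,0,0.54],[0.15,-0.9,0,0,0,0,0.54]]]'
python3 - <<'E'
from h import *
s=read_state();print(s['ee_pos'],s['ft_force'])
hinge=np.array([.6165,.0416,.221]);print((s['ee_pos']-hinge)@xc,(s['ee_pos']-hinge)@yc)
sc=camera('scene')[:,:,::-1]
cv2.imwrite('pics/c6.png',cv2.resize(sc[90:200,310:420],None,fx=5,fy=5,interpolation=cv2.INTER_CUBIC))
E
```

```text
time: 4.2
ee_pos: [0.6219, 0.0064, 0.2719]
eef_rot: [0.46, 0.537, -0.46, 0.537]
ft_force: [-0.4, 0.2, -0.5]
width: 0.0401
[0.6219 0.0064 0.2719] [-0.3682  0.1527 -0.4925]
-0.03560120411867448 0.0005453837221927155
```

View pics/c6.png

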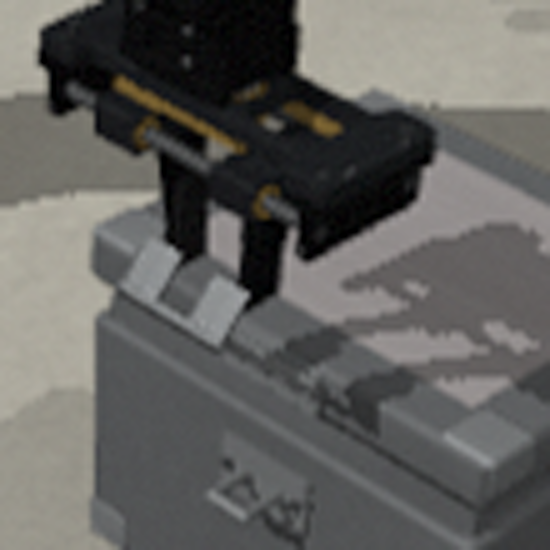

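```bash
python3 -m inch '[[[0.03,-0.2,-0.03,0,0,0,0.54],[0.05,-0.38,-0.2,0.02,0.003,0,0.54],[0.05,-0.38,-0.35,0.045,0.007,0,0.54],[0.05,-0.36,-0.5,0.07,0.012,0,0.54],[0.045,-0.32,-0.65,0.095,0.016,0,0.54],[0.04,-0.27,-0.78,0.123,0.021,0,0.54],[0.04,-0.27,-0.78,0.123,0.021,0,0.54]]]'
python3 - <<'E'
from h import *
s=read_state();print(s['ee_pos'],s['ft_force'],s['joint_positions'])
hinge=np.array([.6165,.0416,.221]);print((s['ee_pos']-hinge)@xc,(s['ee_pos']-hinge)@yc, R.from_quat(s['eef_rot']).as_matrix()[:,0])
sc=camera('scene')[:,:,::-1]
cv2.imwrite('pics/c7.png',cv2.resize(sc[90:210,310:430],None,fx=5,fy=5,interpolation=cv2.INTER_CUBIC))
E
```

```text
time: 4.95
ee_pos: [0.6251, -0.0231, 0.1748]
eef_rot: [0.598, 0.706, -0.25, 0.284]
ft_force: [-1.9, 2.2, 0.8]
width: 0.0405
[ 0.6251 -0.0231  0.1748] [-1.8944  2.1826  0.7595] [ 0.7857  0.7673 -0.7319  1.2605 -0.2645  1.5406  0.3421]
-0.06524259362614665 0.002359931512555267 [-0.1225  0.7032 -0.7004]
```

View pics/c7.png

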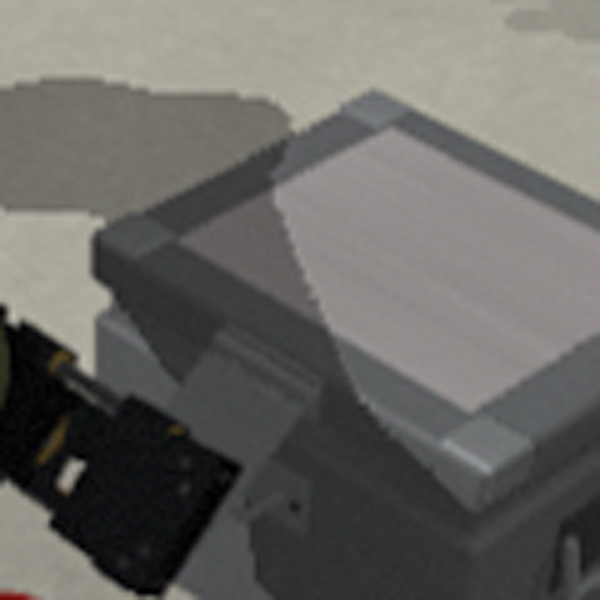

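```bash
python3 -m inch '[[[-0.01,0.06,-0.12,0,0,0,0.54],[-0.02,0.14,-0.22,0,0,0,0.54],[-0.04,0.24,-0.32,0,0,0,0.54],[-0.04,0.24,-0.32,0,0,0,0.54],[-0.04,0.24,-0.32,0,0,0,0.54]]]'
python3 - <<'E'
from h import *
s=read_state();print(s['ee_pos'],s['ft_force'],s['torque'])
hinge=np.array([.6165,.0416,.221]);print((s['ee_pos']-hinge)@xc,(s['ee_pos']-hinge)@yc)
cv2.imwrite('pics/w8.png',camera('wrist')[:,:,::-1])
E
```

```text
time: 5.5
ee_pos: [0.6214, 0.0058, 0.14]
eef_rot: [0.597, 0.705, -0.251, 0.29]
ft_force: [0.2, -0.6, -0.8]
width: 0.04
[0.6214 0.0058 0.14  ] [ 0.2013 -0.6037 -0.8309] [-0.8242 -0.2665 -0.0015]
-0.036132665063102976 0.0011430980355689431
```

View pics/w8.png

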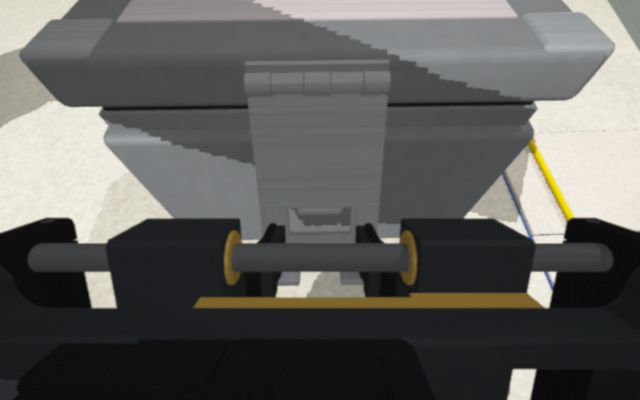

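```bash
python3 -m inch '[[[0,0.02,-0.06,0,0,0,0.54],[-0.005,0.04,-0.12,0,0,0,0.54],[-0.005,0.04,-0.12,0,0,0,0.54]]]'
python3 -m inch '[[[0,0.0,-0.04,0,0,0,0.54],[-0.00,0.0,-0.08,0,0,0,0.54],[0,0,-0.08,0,0,0,0.54]]]'
python3 - <<'E'
from h import *
s=read_state();print(s['ee_pos'],s['ft_force'],s['torque'])
hinge=np.array([.6165,.0416,.221]);print((s['ee_pos']-hinge)@xc,(s['ee_pos']-hinge)@yc)
w=camera('wrist')[:,:,::-1]
cv2.imwrite('pics/w9.png',w[:310,100:540])
E
```

```text
time: 5.85
ee_pos: [0.621, 0.0118, 0.1254]
eef_rot: [0.597, 0.705, -0.25, 0.289]
ft_force: [1.1, 3.4, 6.3]
width: 0.0401
time: 6.15
ee_pos: [0.6206, 0.0149, 0.1189]
eef_rot: [0.597, 0.707, -0.247, 0.288]
ft_force: [-4.5, 10.2, 15.7]
width: 0.0399
[0.6206 0.0149 0.1189] [-4.4925 10.1504 15.7399] [3.525  0.8386 0.5125]
-0.02704445102839435 0.0004201005714835913
```

View pics/w9.png

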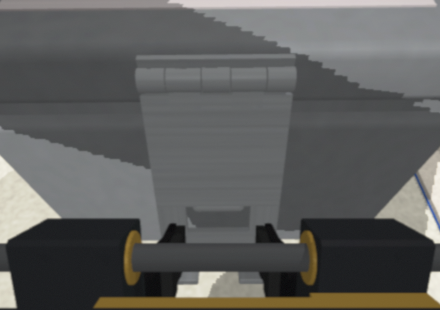

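```bash
python3 -m inch '[[[-0.01,0.07,-0.03,0,0,0,0.54],[-0.02,0.13,-0.05,0,0,0,0.54],[-0.025,0.16,-0.06,0,0,0,0.54],[-0.025,0.16,-0.06,0,0,0,0.54]]]'
python3 - <<'E'
from h import *
s=read_state();print(s['ee_pos'],s['ft_force'],s['torque'])
hinge=np.array([.6165,.0416,.221]);print((s['ee_pos']-hinge)@xc,(s['ee_pos']-hinge)@yc)
w=camera('wrist')[:,:,::-1]
cv2.imwrite('pics/w10.png',w[:310,100:540])
E
```

```text
time: 6.6
ee_pos: [0.618, 0.0318, 0.1106]
eef_rot: [0.597, 0.706, -0.249, 0.289]
ft_force: [-2.9, 4.3, 11.9]
width: 0.0401
[0.618  0.0318 0.1106] [-2.9019  4.2975 11.8996] [1.9723 0.4914 0.4559]
-0.009924214867592936 0.00015702375454458545
```

View pics/w10.png

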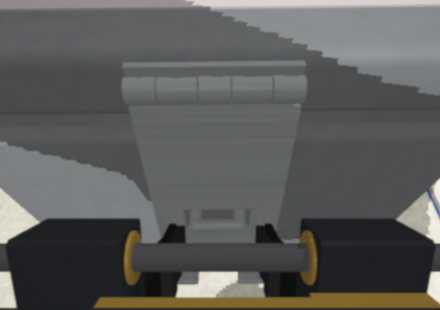

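```bash
python3 -m inch '[[[-0.008,0.05,-0.01,0,0,0,0.54],[-0.015,0.10,-0.02,0,0,0,0.54],[-0.015,0.10,-0.02,0,0,0,0.54]]]'
python3 - <<'E'
from h import *
s=read_state();print(s['ee_pos'],s['ft_force'],s['torque'])
hinge=np.array([.6165,.0416,.221]);print((s['ee_pos']-hinge)@xc,(s['ee_pos']-hinge)@yc)
w=camera('wrist')[:,:,::-1]
cv2.imwrite('pics/w11.png',w[:310,100:540])
E
```

```text
time: 6.95
ee_pos: [0.6164, 0.0428, 0.1074]
eef_rot: [0.597, 0.705, -0.25, 0.29]
ft_force: [-2.2, 2.1, 9.4]
width: 0.0402
[0.6164 0.0428 0.1074] [-2.2409  2.101   9.4205] [1.1739 0.1446 0.2067]
0.001204227846507959 -9.521883612624758e-05
```

View pics/w11.png

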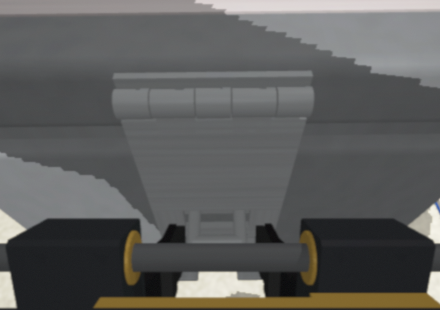

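```bash
python3 -m inch '[[[-0.01,0.06,0.0,0,0,0,0.54],[-0.01,0.06,0.0,0,0,0,0.54]]]'
python3 -m inch '[[[-0.008,0.05,0.0,0,0,0,0.54],[-0.008,0.05,0.0,0,0,0,0.54],[-0.008,0.05,0.0,0,0,0,0.54]]]'
```

```text
time: 7.2
ee_pos: [0.6156, 0.0485, 0.1068]
eef_rot: [0.598, 0.704, -0.251, 0.29]
ft_force: [0.2, 1.8, 7.8]
width: 0.0397
time: 7.5
ee_pos: [0.6155, 0.0497, 0.1056]
eef_rot: [0.599, 0.702, -0.253, 0.291]
ft_force: [-0.4, -14.3, 8.4]
width: 0.04
```

```bash
python3 -m inch '[[[0,0,0.03,0,0,0,0.54],[0,0,0.06,0,0,0,0.54],[0,0,0.09,0,0,0,0.54],[0,0,0.12,0,0,0,0.54],[0,0,0.12,0,0,0,0.54]]]'
python3 - <<'E'
from h import *
w=camera('wrist')[:,:,::-1]
cv2.imwrite('pics/w12.png',w[:310,100:540])
E
```

```text
time: 8.0
ee_pos: [0.615, 0.0483, 0.1175]
eef_rot: [0.598, 0.702, -0.255, 0.292]
ft_force: [2.8, -14.1, -4.9]
width: 0.0399
```

View pics/w12.png

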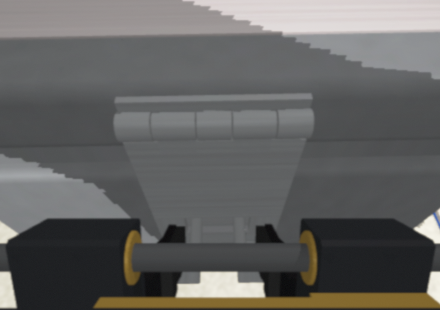

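```bash
python3 -m inch '[[[0,-0.02,0.04,0,0,0,0.54],[0.01,-0.06,0.08,0,0,0,0.54],[0.04,-0.25,0.2,0,0,0,0.54],[0.09,-0.5,0.35,0,0,0,0.54],[0.15,-0.9,0.6,0,0,0,0.54],[0.15,-0.9,0.6,0,0,0,0.54]]]'
python3 - <<'E'
from h import *
s=read_state();print(s['ee_pos'])
w=camera('wrist')[:,:,::-1]
cv2.imwrite('pics/w13.png',w)
np.save('w13.npy',get_calibration('wrist'),allow_pickle=True)
sc=camera('scene')[:,:,::-1]
cv2.imwrite('pics/c13.png',cv2.resize(sc[90:210,310:430],None,fx=5,fy=5,interpolation=cv2.INTER_CUBIC))
E
```

```text
time: 8.65
ee_pos: [0.6339, -0.0599, 0.1944]
eef_rot: [0.6, 0.701, -0.252, 0.291]
ft_force: [-0.3, 0.0, -0.3]
width: 0.04
[ 0.6339 -0.0599  0.1944]
```

View pics/w13.png

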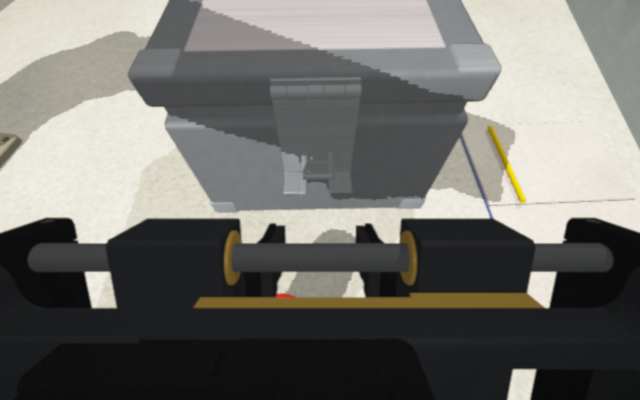

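View pics/c13.png

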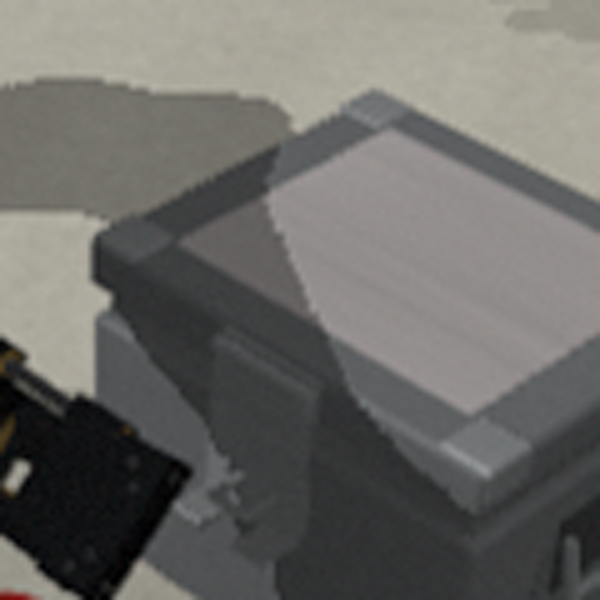

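Run:
```python
import cv2
w=cv2.imread('pics/w13.png')
cv2.imwrite('pics/w13z.png',cv2.convertScaleAbs(cv2.resize(w[70:210,255:375],None,fx=4.2,fy=4.2,interpolation=cv2.INTER_CUBIC),alpha=1.6))
```

```text
(no output)
```

View pics/w13z.png

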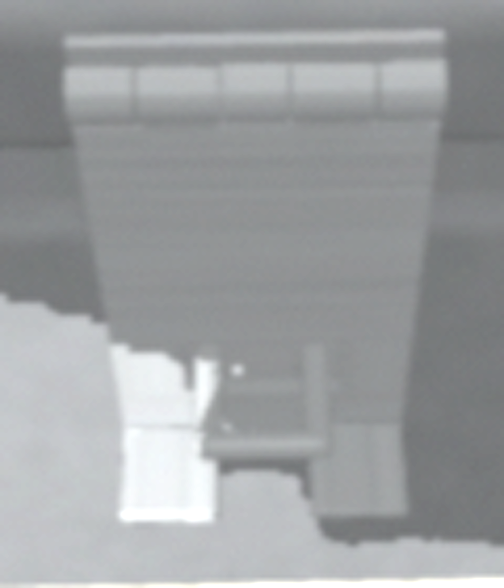

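Run:
```python
from h import *
W=np.load('w13.npy',allow_pickle=True).item();W2=get_calibration('wrist')
print(W['xyz'],W2['xyz'])
f=lambda u,v:((u+.5)/4.2-.5+255,(v+.5)/4.2-.5+70)
b=onz(W,*f(265,446),.135);l=onz(W,*f(203,446),.135);r=onz(W,*f(327,446),.135)
print('front bar',b,'width',np.linalg.norm(l-r),'edge yaw',np.degrees(np.arctan2(*(r-l)[1::-1])),'eye',b+.011*xc)
hl=onz(W,*f(64,92),.2155);hr=onz(W,*f(447,92),.2155);print('hinge',(hl+hr)/2,np.linalg.norm(hl-hr),np.degrees(np.arctan2(*(hr-hl)[1::-1])))
el=onz(W,*f(120,520),.120);er=onz(W,*f(408,515),.120);print('ears',(el+er)/2,np.linalg.norm(el-er),np.degrees(np.arctan2(*(er-el)[1::-1])))
# top view of the staple earlier
```

```text
[ 0.6474 -0.1405  0.3701] [ 0.6471 -0.1381  0.369 ]
front bar [0.6182 0.0226 0.135 ] width 0.02817845021702221 edge yaw 8.757563347033399 eye [0.6164 0.0334 0.135 ]
hinge [0.614  0.0437 0.2155] 0.06940786743805626 8.617355402146385
ears [0.6194 0.0128 0.12  ] 0.0672461556044898 9.951824694586149
```

Run:
```python
from h import *
h=np.array([.5255,-.8508,0]);L=np.radians(29)
d=np.cos(np.radians(14))*h-np.array([0,0,np.sin(np.radians(14))])
G=np.array([.6199,-.2484,.1085])+.043*d
a=-(np.sin(L)*h+np.cos(L)*zc)
j=np.cross(zc,h)
tcp=G+.020*a;print('G',G,'tcp',tcp,'a',a)
go(tcp-.10*a,toolR(a,j))
```

```text
G [ 0.6418 -0.2839  0.0981] tcp [ 0.6367 -0.2756  0.0806] a [-0.2548  0.4125 -0.8746]
shift share [ 0.2452 -2.1784 -0.2054] turn share [-0.0412 -0.0164  0.0626] deg 27.617084458872306
```

```bash
python3 -m inch '[[[0.03,-0.4,0.1,-0.01,-0.004,0.015,0.4],[0.06,-0.7,0.1,-0.02,-0.008,0.03,0.4],[0.1,-1,0.1,-0.03,-0.012,0.045,0.4]]]'
python3 -m inch '[[[0.05,-0.4,-0.05,-0.01,-0.004,0.015,0.4],[0.1,-0.7,-0.1,-0.011,-0.004,0.018,0.4],[0.14,-1,-0.25,-0.011,-0.004,0.018,0.4],[0.15,-1,-0.3,-0.011,-0.004,0.018,0.4],[0.15,-1,-0.3,-0.011,-0.004,0.018,0.4]]]'
python3 - <<'E'
from h import *
s=read_state();print(s['ee_pos'],s['joint_positions'])
cv2.imwrite('pics/w14.png',camera('wrist')[:,:,::-1])
np.save('w14.npy',get_calibration('wrist'),allow_pickle=True)
E
```

```text
time: 9.05
ee_pos: [0.6438, -0.1739, 0.204]
eef_rot: [0.469, 0.744, -0.25, 0.404]
ft_force: [0.5, -0.4, -0.5]
width: 0.0506
time: 9.55
ee_pos: [0.6618, -0.2924, 0.1651]
eef_rot: [0.417, 0.756, -0.246, 0.44]
ft_force: [0.0, 1.4, -0.1]
width: 0.052
[ 0.6618 -0.2924  0.1651] [ 0.587   1.0819 -0.4369  0.4631  0.0642  2.0463  0.867 ]
```

View pics/w14.png

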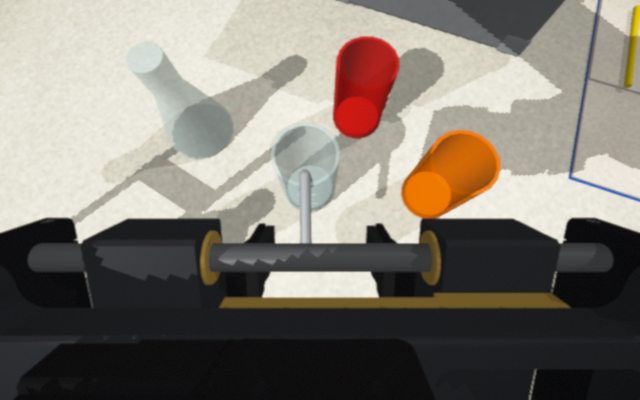

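Run:
```python
from h import *
h=np.array([.5255,-.8508,0])
d=np.cos(np.radians(14))*h-np.array([0,0,np.sin(np.radians(14))])
j=np.cross(zc,h);s=read_state()
Rm=R.from_quat(s['eef_rot']).as_matrix();print('a',Rm[:,0],'lean',np.degrees(np.arccos(-Rm[2,0])),'jaw',Rm[:,1])
W=get_calibration('wrist');S=get_calibration('scene');T=get_calibration('top')
W=np.load('w14.npy',allow_pickle=True).item()
print('bend by W+S',tri([(W,(305.5,176)),(S,(210+238/4-.4,170+270/4-.4))]),'W+T',tri([(W,(305.5,176)),(T,(230+648/4-.4,90+334/4-.4))]))
# handle plane of W line (305.5,176)-(305,240): lateral offset from TCP axis
p1=onz(W,305.3,200,.105);p2=onz(W,305,235,.10);print(p1,p2,'dir',(p2-p1)/np.linalg.norm(p2-p1))
for L in (29,22,14):
  a=-(np.sin(np.radians(L))*h+np.cos(np.radians(L))*zc)
  G=np.array([.6199,-.2484,.1085])+.043*d
  print(L);go(G+.02*a,toolR(a,j)); go(G-.08*a,toolR(a,j))
print('lateral of TCP vs handle line', (s['ee_pos']-p1)@j)
```

```text
a [-0.2633  0.4137 -0.8715] lean 29.363769986385066 jaw [ 0.847   0.5316 -0.0035]
bend by W+S (array([ 0.6213, -0.2486,  0.1089]), [array([ 1.7, -2.1]), array([-0.9,  0.4])]) W+T (array([ 0.6197, -0.2506,  0.1057]), [array([-0.8,  0.2]), array([-0.2, -0.2])])
[ 0.6321 -0.2687  0.105 ] [ 0.6479 -0.2942  0.1   ] dir [ 0.5216 -0.8373 -0.1642]
29
shift share [-0.2112  0.1331 -0.7199] turn share [-0.0006 -0.001  -0.0011] deg 0.5841583393993676
shift share [ 0.0011 -0.2106  0.009 ] turn share [-0.0006 -0.001  -0.0011] deg 0.5841583393993676
22
shift share [-0.2016  0.1175 -0.7286] turn share [-0.0171 -0.0113 -0.0011] deg 7.376542078974288
shift share [-0.0375 -0.1481  0.044 ] turn share [-0.0171 -0.0113 -0.0011] deg 7.376542078974288
14
shift share [-0.1899  0.0986 -0.7358] turn share [-0.0359 -0.023  -0.0011] deg 15.36914161041764
shift share [-0.084  -0.0729  0.0728] turn share [-0.0359 -0.023  -0.0011] deg 15.36914161041764
lateral of TCP vs handle line 0.01350121273952264
```

```bash
python3 -m inch '[[[-0.04,0.03,0.04,-0.011,-0.007,0,0.4],[-0.06,0.06,-0.1,-0.022,-0.014,0,0.4],[-0.06,0.06,-0.1,-0.022,-0.014,0,0.4]]]'
python3 - <<'E'
from h import *
h=np.array([.5255,-.8508,0])
d=np.cos(np.radians(14))*h-np.array([0,0,np.sin(np.radians(14))])
j=np.cross(zc,h);s=read_state();print(s['joint_positions'])
L=20;a=-(np.sin(np.radians(L))*h+np.cos(np.radians(L))*zc)
G=np.array([.6205,-.2492,.108])+.046*d
go(G+.02*a,toolR(a,j)); go(G-.05*a,toolR(a,j))
Rm=R.from_quat(s['eef_rot']).as_matrix();print('lean',np.degrees(np.arccos(-Rm[2,0])))
print('lat',(s['ee_pos']-G)@j)
E
```

```text
time: 9.9
ee_pos: [0.6525, -0.2802, 0.1556]
eef_rot: [0.394, 0.718, -0.277, 0.502]
ft_force: [0.2, 0.5, -0.0]
width: 0.0523
[ 0.6305  0.8665 -0.4463  0.829   0.1117  1.7704  0.8563]
shift share [-0.1015 -0.0099 -0.6459] turn share [ 0.0002 -0.0005 -0.002 ] deg 0.7460350209547838
shift share [ 0.0034 -0.1796 -0.0978] turn share [ 0.0002 -0.0005 -0.002 ] deg 0.7460350209547838
lean 20.026942163165657
lat 0.01098452713123529
```

```bash
python3 -m inch '[[[0,-0.1,0,0,0,0,0.4],[0,-0.18,-0.08,0,0,-0.002,0.4],[0,-0.18,-0.08,0,0,-0.002,0.4]]]'
python3 - <<'E'
from h import *
h=np.array([.5255,-.8508,0])
d=np.cos(np.radians(14))*h-np.array([0,0,np.sin(np.radians(14))])
j=np.cross(zc,h);s=read_state()
L=20;a=-(np.sin(np.radians(L))*h+np.cos(np.radians(L))*zc)
G=np.array([.6205,-.2492,.108])+.046*d
go(G+.02*a,toolR(a,j))
W=get_calibration('wrist')
w=camera('wrist')[:,:,::-1];cv2.imwrite('pics/w15.png',cv2.resize(w[100:320,200:440],None,fx=2.5,fy=2.5))
E
```

```text
time: 10.2
ee_pos: [0.6544, -0.3114, 0.1451]
eef_rot: [0.402, 0.713, -0.284, 0.5]
ft_force: [0.5, -0.2, -0.8]
width: 0.0523
shift share [-0.1167  0.2508 -0.5589] turn share [ 0.0007 -0.0001  0.002 ] deg 0.75886403764159
```

View pics/w15.png

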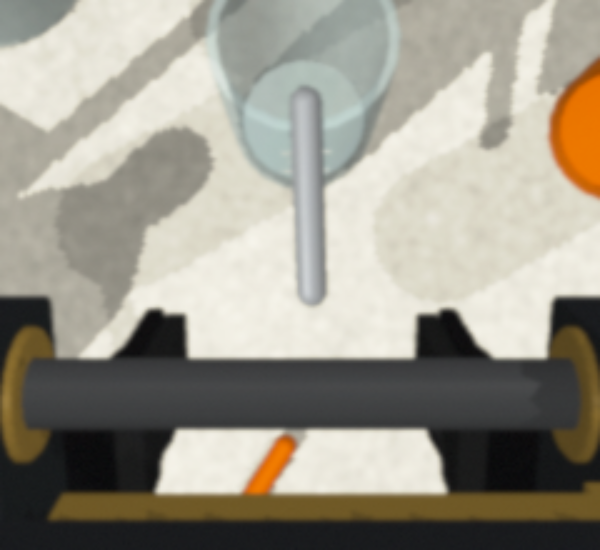

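```bash
python3 -m inch '[[[-0.04,0.09,-0.2,0,0,0,0.4],[-0.08,0.17,-0.38,0,0,0,0.4],[-0.115,0.25,-0.56,0,0,0.002,0.4],[-0.115,0.25,-0.56,0,0,0.002,0.4],[-0.115,0.25,-0.56,0,0,0.002,0.4]]]'
python3 - <<'E'
from h import *
s=read_state();print(s['ft_force'])
w=camera('wrist')[:,:,::-1]
sc=camera('scene')[:,:,::-1]
cv2.imwrite('pics/w16.png',np.hstack([cv2.resize(w[100:320,240:400],(400,550)),cv2.resize(sc[180:300,210:297],(400,550))]))
E
```

```text
time: 10.75
ee_pos: [0.6413, -0.2784, 0.08]
eef_rot: [0.397, 0.716, -0.28, 0.502]
ft_force: [-0.0, -0.3, 1.4]
width: 0.0524
[-0.0231 -0.3493  1.3636]
```

View pics/w16.png

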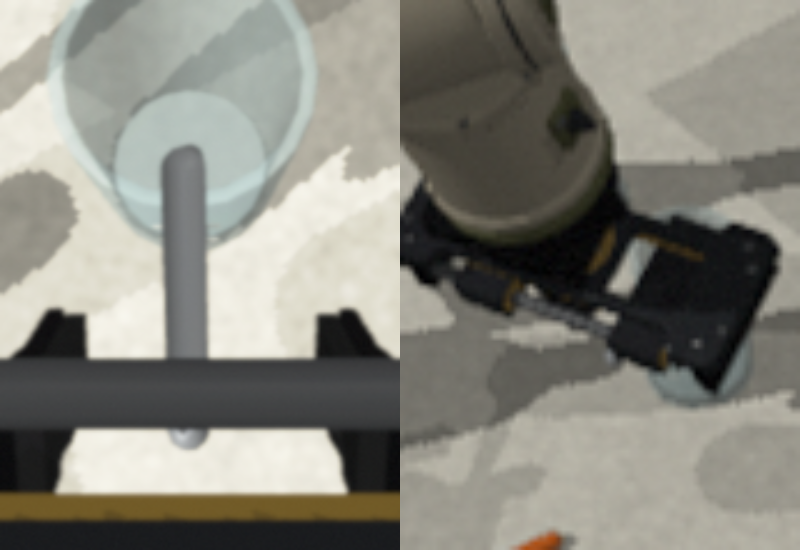

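```bash
python3 -m inch '[[[-0.02,-0.013,0,0,0,0,0.4],[-0.02,-0.013,0,0,0,0,0.9],[-0.02,-0.013,0,0,0,0,1],[-0.02,-0.013,0,0,0,0,1],[-0.02,-0.013,0,0,0,0,1],[-0.02,-0.013,0,0,0,0,1]]]' 20
python3 -m inch '[[[0,0,0,0,0,0,1],[0,0,0,0,0,0,1]]]' 45
python3 - <<'E'
from h import *
s=read_state();print(s['ft_force'],s['width'])
w=camera('wrist')[:,:,::-1]
cv2.imwrite('pics/w17.png',cv2.resize(w[100:320,200:440],None,fx=2.5,fy=2.5))
E
```

```text
time: 11.45
ee_pos: [0.6385, -0.2796, 0.0795]
eef_rot: [0.396, 0.716, -0.28, 0.502]
ft_force: [0.2, 0.2, -1.2]
width: 0.02
time: 11.65
ee_pos: [0.6385, -0.2796, 0.0795]
eef_rot: [0.396, 0.716, -0.28, 0.502]
ft_force: [-0.6, 0.4, -0.3]
width: 0.0086
[-0.6347  0.4325 -0.3129] 0.00863641785185981
```

View pics/w17.png

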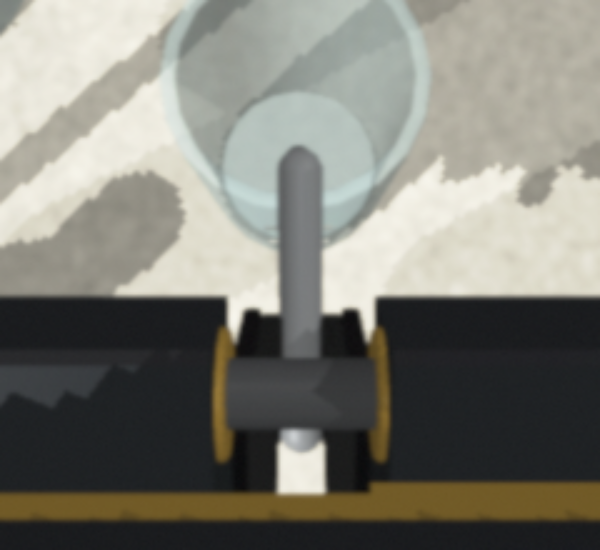

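```bash
python3 -m inch '[[[0.013,-0.021,0.1,0,0,0,1],[0.026,-0.042,0.2,0,0,0,1],[0.026,-0.042,0.2,0,0,0,1]]]'
python3 - <<'E'
from h import *
s=read_state();print(s['ft_force'],s['width'])
w=camera('wrist')[:,:,::-1]
cv2.imwrite('pics/w18.png',cv2.resize(w[60:320,200:440],None,fx=2.3,fy=2.3))
E
```

```text
time: 12.0
ee_pos: [0.6429, -0.2855, 0.1064]
eef_rot: [0.397, 0.715, -0.28, 0.504]
ft_force: [-0.5, 0.1, -0.5]
width: 0.0081
[-0.5355  0.069  -0.4687] 0.008146288991828307
```

View pics/w18.png

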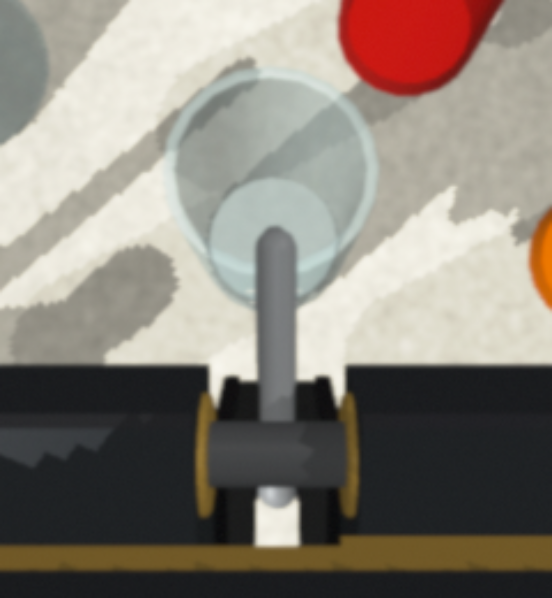

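```bash
python3 -m inch '[[[0.025,-0.04,0.2,0,0,0,1],[0.05,-0.085,0.4,0,0,0,1],[0.08,-0.125,0.6,0,0,0,1],[0.104,-0.17,0.8,0,0,0,1],[0.13,-0.21,1,0,0,0,1],[0.13,-0.21,1,0,0,0,1]]]'
python3 - <<'E'
from h import *
s=read_state();print(s['ft_force'],s['width'],s['joint_positions'])
sc=camera('scene')[:,:,::-1];t=camera('top')[:,:,::-1]
cv2.imwrite('pics/s19.png',np.hstack([cv2.resize(sc[130:300,180:350],(400,400)),cv2.resize(t[90:260,330:500],(400,400))]))
E
```

```text
time: 12.65
ee_pos: [0.6583, -0.3106, 0.2266]
eef_rot: [0.397, 0.714, -0.28, 0.504]
ft_force: [0.9, -0.1, -0.8]
width: 0.0084
[ 0.8784 -0.115  -0.7702] 0.008441809230303868 [ 0.6077  0.9059 -0.4271  0.5995  0.1154  1.9446  0.8751]
```

View pics/s19.png

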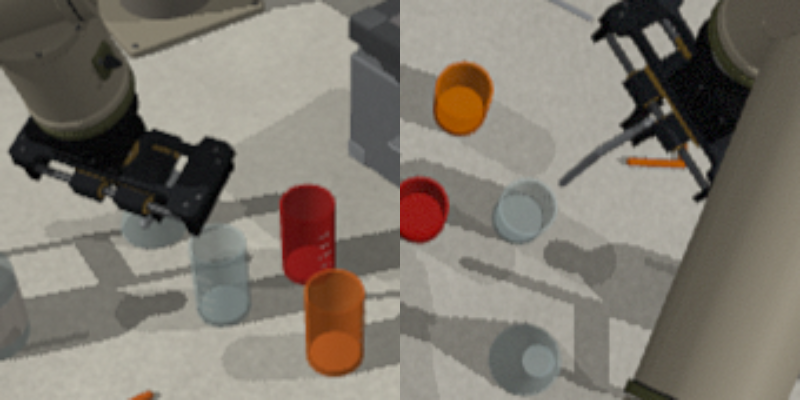

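```bash
cat >> h.py <<'E'
# pin frame in tool frame, from the grasp
h0=np.array([.5255,-.8508,0])
def pinR(h,tilt):
    c,s_=np.cos(tilt),np.sin(tilt)
    x=-(c*np.array(h)-np.array([0,0,s_]));z=s_*np.array(h)+c*zc
    return np.c_[x,np.cross(z,x),z]
def grasp():
    R0=R.from_quat([.396,.716,-.28,.502]).as_matrix();p0=np.array([.6385,-.2796,.0795])
    o=np.array([.6205,-.2492,.108]); Rp=pinR(h0,np.radians(14))
    return R0.T@(o-p0),R0.T@Rp
EYE=np.array([.617,.032,.135]);Y2=np.radians(9.3)
front=np.array([np.sin(Y2),-np.cos(Y2),0])
E
python3 - <<'E'
from h import *
to,tR=grasp();print(to,tR)
# offset: handle lies along pin -x; lateral check
Rp=pinR(front,0.)
Rt=Rp@tR.T
o=np.array([EYE[0],EYE[1],.275])+.06*front
print('lean',np.degrees(np.arccos(-Rt[2,0])))
go(o-Rt@to,Rt)
s=read_state();Rc=R.from_quat(s['eef_rot']).as_matrix();print('pin origin now',s['ee_pos']+Rc@to)
E
```

```text
[-0.0148  0.0007 -0.0429] [[ 0.1014  0.0048 -0.9948]
 [ 0.0038 -1.     -0.0044]
 [-0.9948 -0.0033 -0.1014]]
lean 5.828033167067343
shift share [-0.2065  2.0151  0.275 ] turn share [-0.0367 -0.0134 -0.0619] deg 26.36268181859646
pin origin now [ 0.6394 -0.2794  0.2514]
```

```bash
python3 -m inch '[[[0,0.1,0.15,-0.008,-0.003,-0.014,1],[-0.03,0.3,0.27,-0.018,-0.006,-0.03,1],[-0.07,0.6,0.28,-0.027,-0.01,-0.046,1],[-0.1,1,0.28,-0.037,-0.013,-0.062,1]]]'
python3 -m inch '[[[-0.03,0.3,0,0,0,0,1],[-0.06,0.6,0,0,0,0,1],[-0.1,0.9,0,0,0,0,1],[-0.105,1,0,0,0,0,1],[-0.105,1,0,0,0,0,1],[-0.105,1,0,0,0,0,1]]]'
python3 - <<'E'
from h import *
to,tR=grasp()
Rt=pinR(front,0.)@tR.T
o=np.array([EYE[0],EYE[1],.275])+.06*front
go(o-Rt@to,Rt)
s=read_state();print(s['joint_positions'])
W=get_calibration('wrist');np.save('w20.npy',W,allow_pickle=True)
w=camera('wrist')[:,:,::-1];cv2.imwrite('pics/w20.png',w)
sc=camera('scene')[:,:,::-1];t=camera('top')[:,:,::-1]
cv2.imwrite('pics/scene20.png',sc);cv2.imwrite('pics/top20.png',t)
cv2.imwrite('pics/s20.png',np.hstack([cv2.resize(sc[120:240,290:410],(400,400)),cv2.resize(t[100:220,230:350],(400,400))]))
E
```

```text
time: 13.15
ee_pos: [0.6437, -0.1914, 0.2558]
eef_rot: [0.479, 0.565, -0.438, 0.509]
ft_force: [1.4, 0.3, -0.1]
width: 0.0087
time: 13.75
ee_pos: [0.6322, -0.0714, 0.2561]
eef_rot: [0.477, 0.568, -0.436, 0.509]
ft_force: [0.3, 0.3, -1.4]
width: 0.0085
shift share [ 0.004   0.029  -0.0017] turn share [ 0.0003 -0.0007  0.0003] deg 0.30206453274553857
[ 0.4324  0.4095 -0.4735  1.2797  0.085   1.5181  0.1488]
```

View pics/s20.png

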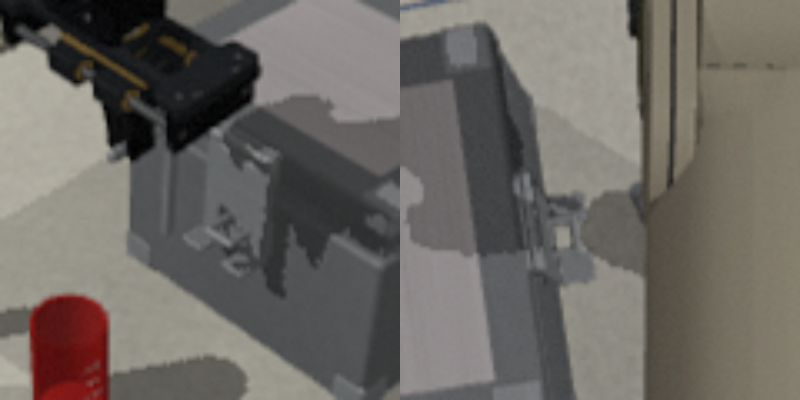

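View pics/w20.png

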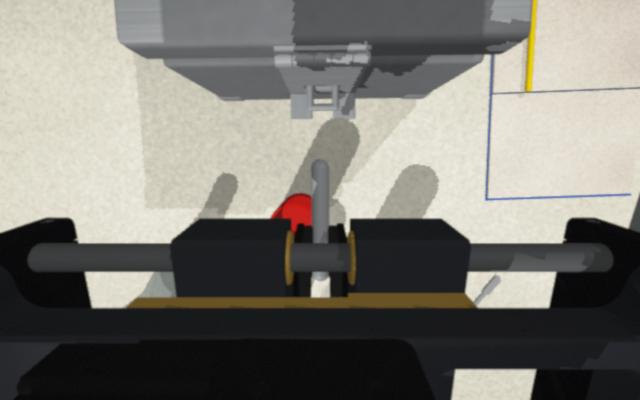

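Run:
```python
import cv2,numpy as np
w=cv2.imread('pics/w20.png');s=cv2.imread('pics/scene20.png');t=cv2.imread('pics/top20.png')
a=cv2.resize(w[80:200,280:365],None,fx=5,fy=5,interpolation=cv2.INTER_CUBIC)
cv2.imwrite('pics/w20z.png',cv2.convertScaleAbs(a,alpha=1.3))
b=cv2.resize(s[150:205,310:375],None,fx=6,fy=6,interpolation=cv2.INTER_CUBIC)
c=cv2.resize(t[145:195,255:305],None,fx=7,fy=7,interpolation=cv2.INTER_CUBIC)
m=np.zeros((360,760,3),np.uint8);m[:b.shape[0],:b.shape[1]]=b;m[:350,400:750]=c
cv2.imwrite('pics/st20z.png',m)
```

```text
(no output)
```

View pics/w20z.png

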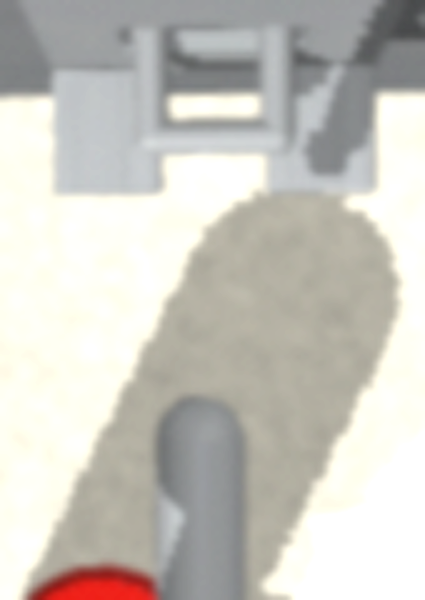

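View pics/st20z.png

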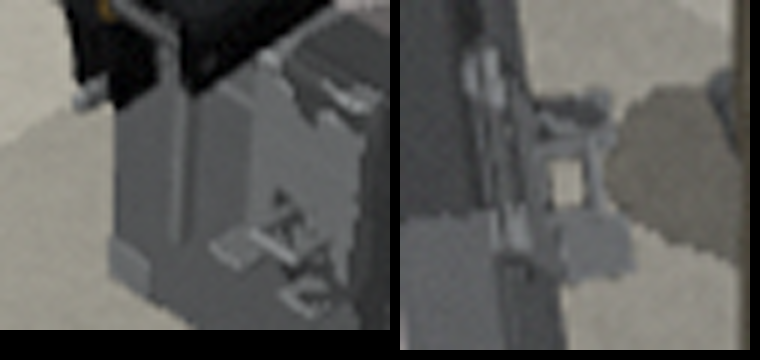

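Run:
```python
from h import *
W=np.load('w20.npy',allow_pickle=True).item();T=get_calibration('top');S=get_calibration('scene')
to,tR=grasp();s=read_state();Rc=R.from_quat(s['eef_rot']).as_matrix()
o=s['ee_pos']+Rc@to;Rp=Rc@tR;tip=o-.11*Rp[:,2]
print('pin origin kin',o,'tip',tip,'W',W['xyz'],get_calibration('wrist')['xyz'])
print('proj origin wrist',proj(W,o),'seen 319.8 167.8'); print('tip scene',proj(S,tip),'seen 339.9,189.6')
for z in (.265,.27,.275,.28): print(z,onz(W,319.8,167.8,z))
b=onz(W,322.2,108,.135);print('bar',b,'eye',b-.011*front)
l=onz(W,280+138/5,108,.135);r=onz(W,280+290/5,108,.135);print('staple w',np.linalg.norm(l-r))
f=lambda u,v:(255+(u-400+.5)/7-.5,145+(v+.5)/7-.5)
print('top: hole centre',onz(T,*f(567,183),.135),'bar',onz(T,*f(597,180),.135))
```

```text
pin origin kin [ 0.6268 -0.0312  0.2755] tip [ 0.6263 -0.0313  0.1655] W [ 0.6263 -0.0254  0.4454] [ 0.6266 -0.026   0.4458]
proj origin wrist [[321.8185 165.7757]] seen 319.8 167.8
tip scene [[340.7213 190.506 ]] seen 339.9,189.6
0.265 [ 0.6258 -0.0329  0.265 ]
0.27 [ 0.6258 -0.0327  0.27  ]
0.275 [ 0.6258 -0.0325  0.275 ]
0.28 [ 0.6258 -0.0323  0.28  ]
bar [0.618  0.0208 0.135 ] eye [0.6163 0.0317 0.135 ]
staple w 0.030400848899944544
top: hole centre [0.6166 0.0311 0.135 ] bar [0.6178 0.0205 0.135 ]
```

```bash
python3 -m inch '[[[-0.03,0.2,0,0,0,0,1],[-0.06,0.4,0,0,0,0,1],[-0.081,0.526,0,0,0,0,1],[-0.081,0.526,0,0,0,0,1],[-0.081,0.526,0,0,0,0,1],[-0.081,0.526,0,0,0,0,1]]]'
python3 - <<'E'
from h import *
to,tR=grasp();s=read_state();Rc=R.from_quat(s['eef_rot']).as_matrix()
o=s['ee_pos']+Rc@to;Rp=Rc@tR;tip=o-.11*Rp[:,2];print('pin',o,tip,s['ft_force'])
W=get_calibration('wrist');np.save('w21.npy',W,allow_pickle=True)
w=camera('wrist')[:,:,::-1];sc=camera('scene')[:,:,::-1];t=camera('top')[:,:,::-1]
cv2.imwrite('pics/w21.png',w)
a=cv2.resize(w[80:200,280:365],None,fx=4.5,fy=4.5,interpolation=cv2.INTER_CUBIC)
b=cv2.resize(sc[150:205,310:375],None,fx=6,fy=6,interpolation=cv2.INTER_CUBIC)
m=np.zeros((540,790,3),np.uint8);m[:b.shape[0],:b.shape[1]]=b;m[:a.shape[0],400:400+a.shape[1]]=a
cv2.imwrite('pics/st21.png',m)
E
```

```text
time: 14.5
ee_pos: [0.6231, -0.0087, 0.2569]
eef_rot: [0.478, 0.567, -0.436, 0.509]
ft_force: [-0.3, -0.0, -0.2]
width: 0.0088
pin [0.6173 0.0321 0.2759] [0.617  0.0319 0.1659] [-0.2643 -0.0122 -0.2002]
```

View pics/st21.png

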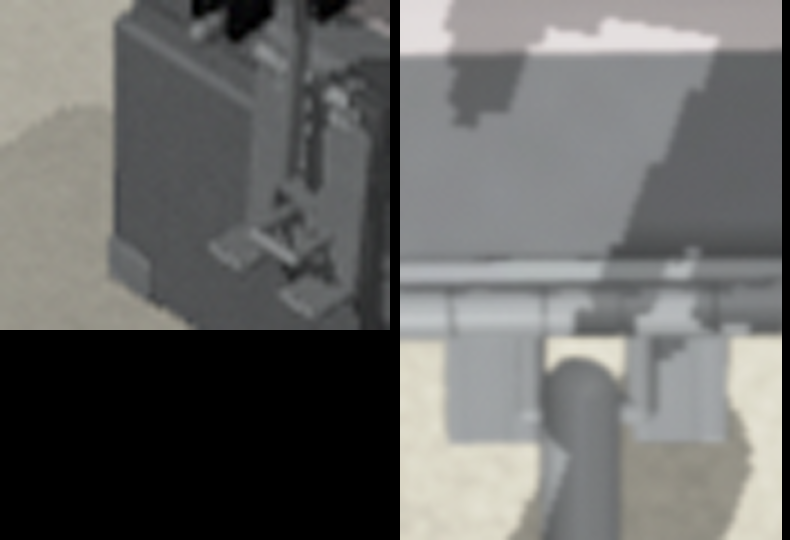

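```bash
python3 -m inch '[[[0.004,0,-0.1,0,0,0,1],[0.004,0,-0.2,0,0,0,1],[0.004,0,-0.3,0,0,0,1],[0.004,0,-0.36,0,0,0,1],[0.004,0,-0.36,0,0,0,1]]]'
python3 - <<'E'
from h import *
to,tR=grasp();s=read_state();Rc=R.from_quat(s['eef_rot']).as_matrix()
o=s['ee_pos']+Rc@to;print('pin',o,s['ft_force'],s['torque'])
w=camera('wrist')[:,:,::-1];sc=camera('scene')[:,:,::-1]
a=cv2.resize(w[80:200,280:365],None,fx=4.5,fy=4.5,interpolation=cv2.INTER_CUBIC)
b=cv2.resize(sc[150:205,310:375],None,fx=6,fy=6,interpolation=cv2.INTER_CUBIC)
m=np.zeros((540,790,3),np.uint8);m[:b.shape[0],:b.shape[1]]=b;m[:a.shape[0],400:400+a.shape[1]]=a
cv2.imwrite('pics/st22.png',m)
E
```

```text
time: 15.15
ee_pos: [0.6226, -0.0069, 0.2121]
eef_rot: [0.477, 0.568, -0.436, 0.509]
ft_force: [-0.5, 1.1, -1.1]
width: 0.0082
pin [0.6168 0.0339 0.2312] [-0.4599  1.1301 -1.1148] [-0.1479 -0.1273 -0.0085]
```

View pics/st22.png

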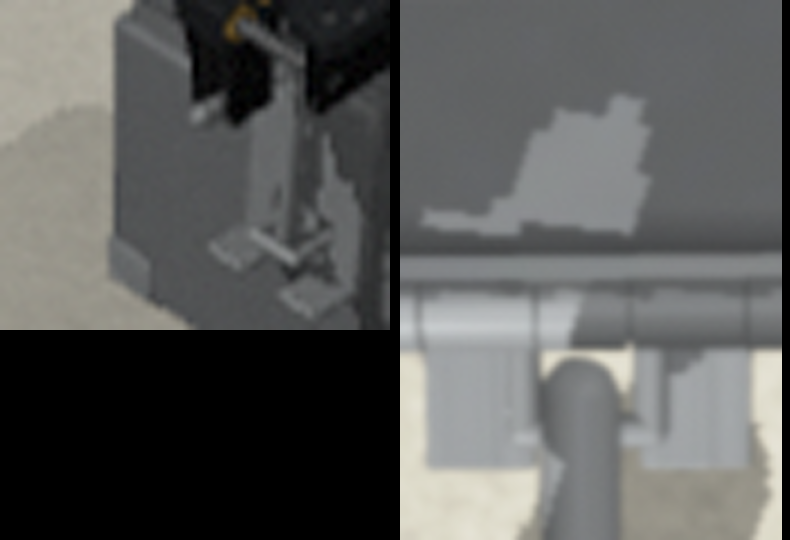

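```bash
python3 -m inch '[[[0.01,-0.005,-0.1,0,0,0,1],[0.01,-0.005,-0.2,0,0,0,1],[0.01,-0.005,-0.3,0,0,0,1],[0.01,-0.005,-0.4,0,0,0,1],[0.01,-0.005,-0.4,0,0,0,1]]]'
python3 - <<'E'
from h import *
to,tR=grasp();s=read_state();Rc=R.from_quat(s['eef_rot']).as_matrix()
o=s['ee_pos']+Rc@to;print('pin',o,s['ft_force'],s['torque'])
E
```

```text
time: 15.75
ee_pos: [0.6234, -0.0075, 0.1634]
eef_rot: [0.477, 0.569, -0.436, 0.509]
ft_force: [-0.4, 0.2, -1.0]
width: 0.0083
pin [0.6175 0.0333 0.1825] [-0.3918  0.2318 -0.9948] [-0.2288 -0.1455 -0.0173]
```

```bash
python3 -m inch '[[[0,0,-0.1,0,0,0,1],[0,0,-0.2,0,0,0,1],[0,0,-0.28,0,0,0,1],[0,0,-0.28,0,0,0,1]]]'
python3 - <<'E'
from h import *
to,tR=grasp();s=read_state();Rc=R.from_quat(s['eef_rot']).as_matrix()
o=s['ee_pos']+Rc@to;print('pin',o,s['ft_force'],s['torque'])
w=camera('wrist')[:,:,::-1];sc=camera('scene')[:,:,::-1]
a=cv2.resize(w[80:200,280:365],None,fx=4.5,fy=4.5,interpolation=cv2.INTER_CUBIC)
b=cv2.resize(sc[150:205,310:375],None,fx=6,fy=6,interpolation=cv2.INTER_CUBIC)
m=np.zeros((540,790,3),np.uint8);m[:b.shape[0],:b.shape[1]]=b;m[:a.shape[0],400:400+a.shape[1]]=a
cv2.imwrite('pics/st23.png',m)
E
```

```text
time: 16.15
ee_pos: [0.6236, -0.0074, 0.1303]
eef_rot: [0.477, 0.568, -0.436, 0.509]
ft_force: [-0.4, -0.1, -1.0]
width: 0.0084
pin [0.6177 0.0333 0.1494] [-0.4382 -0.0589 -0.9999] [-0.1993 -0.1325  0.0195]
```

View pics/st23.png

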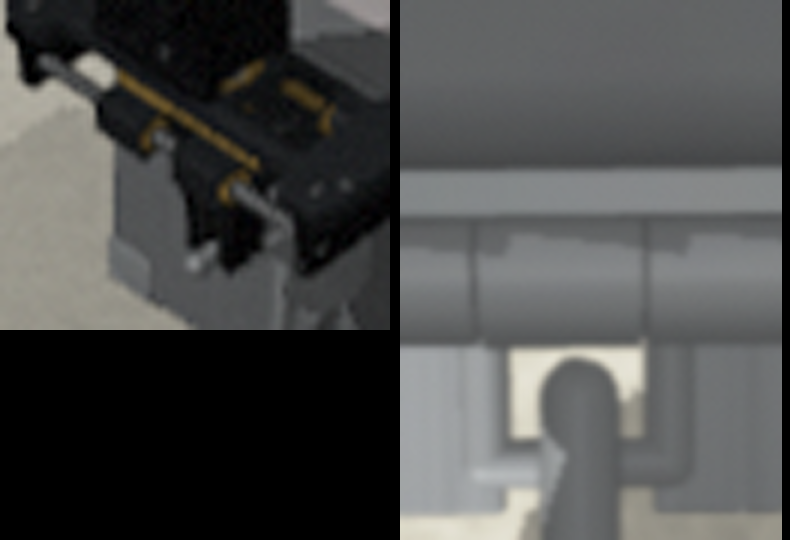

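Wrist view: the pin's bend at (580,390) sits inside the staple eye, with the handle crossing the front bar. I'll lower it the last few mm until it makes contact.

```bash
python3 -m inch '[[[0,0,-0.02,0,0,0,1],[0,0,-0.04,0,0,0,1],[0,0,-0.04,0,0,0,1]]]'
python3 -m inch '[[[0,0,-0.015,0,0,0,1],[0,0,-0.015,0,0,0,1]]]'
```

```text
time: 16.55
ee_pos: [0.6245, -0.0074, 0.1273]
eef_rot: [0.478, 0.568, -0.436, 0.51]
ft_force: [0.6, 0.3, -1.8]
width: 0.0083
time: 16.75
ee_pos: [0.6245, -0.0074, 0.1255]
eef_rot: [0.478, 0.568, -0.436, 0.51]
ft_force: [0.5, 0.3, -1.7]
width: 0.0081
```

```bash
python3 -m inch '[[[0,0,-0.015,0,0,0,1],[0,0,-0.015,0,0,0,1]]]'
python3 -m inch '[[[0,0,-0.015,0,0,0,1],[0,0,-0.015,0,0,0,1]]]'
```

```text
time: 16.95
ee_pos: [0.6245, -0.0074, 0.1236]
eef_rot: [0.478, 0.568, -0.436, 0.51]
ft_force: [0.3, 1.0, -0.7]
width: 0.0088
time: 17.15
ee_pos: [0.6245, -0.0074, 0.1218]
eef_rot: [0.478, 0.568, -0.436, 0.51]
ft_force: [0.1, -0.9, -1.4]
width: 0.0088
```

```bash
python3 -m inch '[[[0,0,0,0,0,0,0.8],[0,0,0,0,0,0,0.6],[0,0,0,0,0,0,0.6],[0,0,0,0,0,0,0.6]]]'
python3 - <<'E'
from h import *
w=camera('wrist')[:,:,::-1]
cv2.imwrite('pics/w24.png',cv2.resize(w[60:320,200:440],None,fx=2.3,fy=2.3))
E
```

```text
time: 17.55
ee_pos: [0.6247, -0.0074, 0.1222]
eef_rot: [0.478, 0.568, -0.435, 0.51]
ft_force: [-0.3, 0.9, 0.6]
width: 0.031
```

View pics/w24.png

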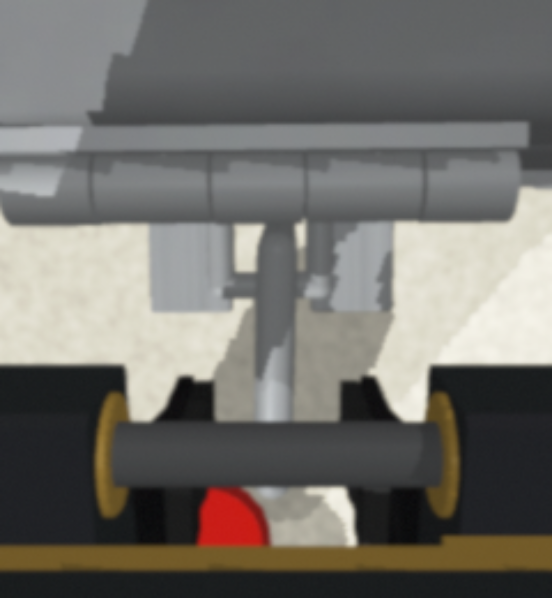

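```bash
python3 -m inch '[[[0,0,0,0,0,0,0.45],[0.005,-0.03,0.2,0,0,0,0.45],[0.01,-0.06,0.5,0,0,0,0.45],[0.05,-0.3,0.9,0,0,0,0.45],[0.1,-0.6,1,0,0,0,0.45],[0.15,-1,1,0,0,0,0.45],[0.15,-1,1,0,0,0,0.45]]]'
python3 -m inch '[[[-0.2,-0.35,0.1,0,0,0,0.45],[-0.4,-0.7,0.2,0,0,0,0.45],[-0.6,-1,0.3,0,0,0,0.45],[-0.6,-1,0.3,0,0,0,0.45]]]'
python3 - <<'E'
from h import *
print(read_state()['ft_force'])
w=camera('wrist')[:,:,::-1];sc=camera('scene')[:,:,::-1];t=camera('top')[:,:,::-1]
cv2.imwrite('pics/scene25.png',sc);cv2.imwrite('pics/top25.png',t);cv2.imwrite('pics/w25.png',w)
b=cv2.resize(sc[140:240,310:410],(400,400),interpolation=cv2.INTER_CUBIC)
c=cv2.resize(t[130:210,240:320],(400,400),interpolation=cv2.INTER_CUBIC)
cv2.imwrite('pics/st25.png',np.hstack([b,c]))
E
```

```text
time: 18.3
ee_pos: [0.6424, -0.1364, 0.2417]
eef_rot: [0.479, 0.564, -0.439, 0.509]
ft_force: [-0.3, -0.2, -0.3]
width: 0.0473
time: 18.7
ee_pos: [0.5676, -0.255, 0.2797]
eef_rot: [0.479, 0.564, -0.439, 0.509]
ft_force: [-0.1, -0.6, 0.1]
width: 0.0475
[-0.099  -0.614   0.0791]
```

View pics/st25.png

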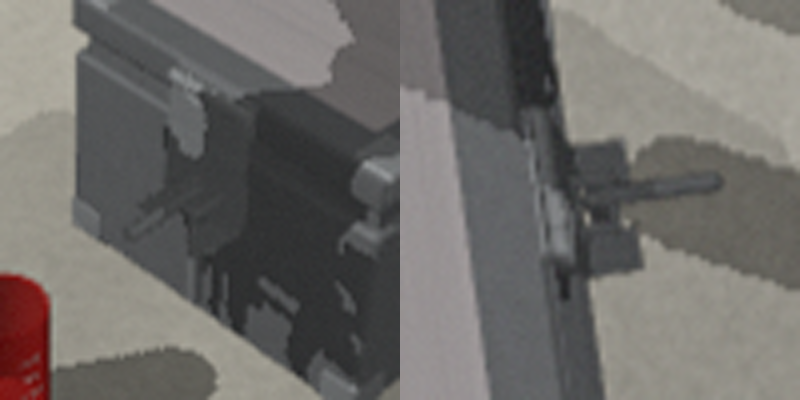

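View pics/scene25.png

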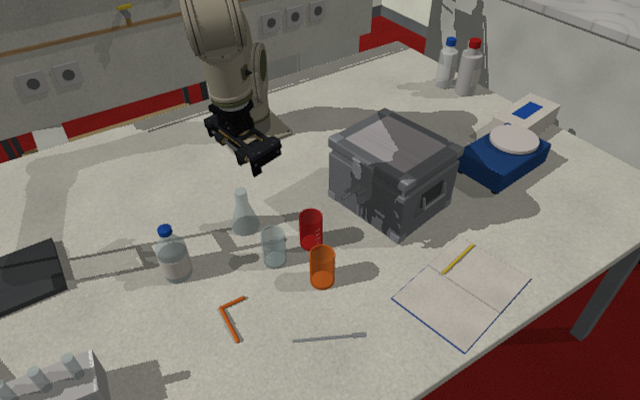

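View pics/top25.png

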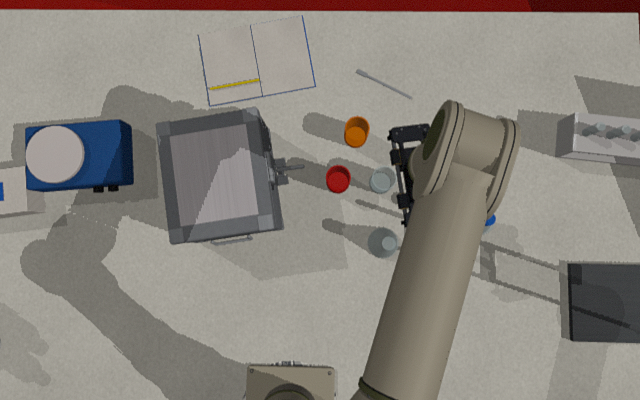

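Run:
```python
from h import *
T=get_calibration('top');S=get_calibration('scene')
e,_=tri([(S,(310+131/4-.4,140+235/4-.4)),(T,(240+317/5-.4,130+181/5-.4))]);print('handle end',e,_)
o=EYE+[0,0,.0085];print('home dist',np.linalg.norm(e-o),'droop deg',np.degrees(np.arcsin((o[2]-e[2])/.065)))
print('home origin px scene crop',(proj(S,o)[0]-[310,140])*4,'tip',(proj(S,o-[0,0,.11])[0]-[310,140])*4)
a=cv2.imread('pics/scene25.png');b=cv2.resize(a[170:215,330:375],(540,540),interpolation=cv2.INTER_CUBIC)
cv2.imwrite('pics/z25.png',cv2.convertScaleAbs(b,alpha=2))
```

```text
handle end [ 0.6296 -0.0288  0.139 ] [array([-0.4,  0.1]), array([-0.3, -0.2])]
home dist 0.06229345685863811 droop deg 3.950104002430766
home origin px scene crop [191.3226 185.1441] tip [184.1488 302.202 ]
```

View pics/z25.png

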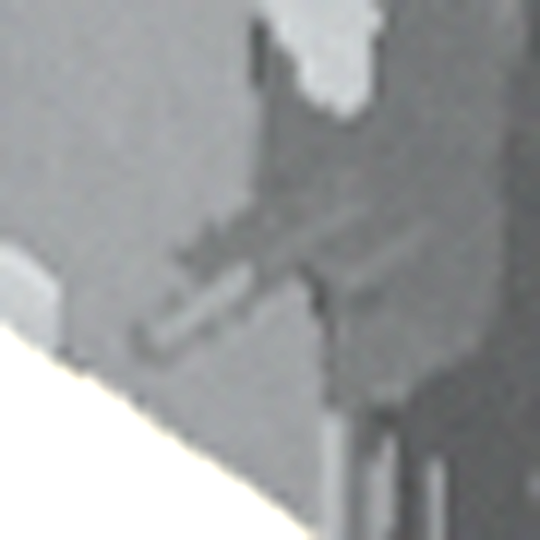

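View pics/w25.png

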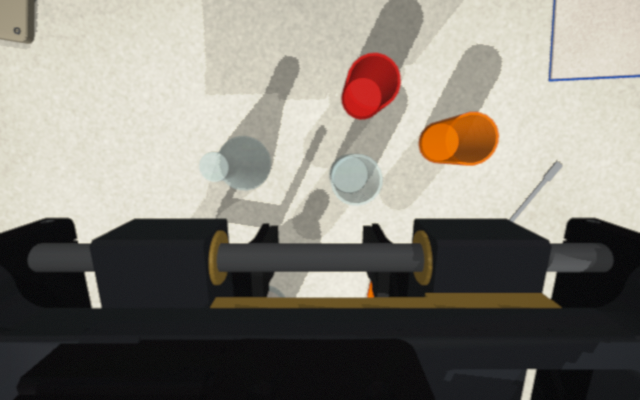

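Run:
```python
import cv2,numpy as np
a=cv2.imread('pics/top0.png').astype(int);b=cv2.imread('pics/top25.png').astype(int)
# residual shift of glass patches (beaker body below pin, flask)
for n,(r0,r1,c0,c1) in {'beaker':(166,196,366,398),'flask':(226,260,364,400)}.items():
    A=a[r0:r1,c0:c1].mean(2).astype(np.float32);B=b[r0:r1,c0:c1].mean(2).astype(np.float32)
    print(n,cv2.phaseCorrelate(A,B))
from bench import *
s=read_state();print(s['time'],s['ft_force']);close_job()
```

```text
beaker ((-0.29972371157989386, -0.08522624932169087), 0.4913600022594134)
flask ((0.44587958483556633, 0.30166840029856345), 0.8061823550565743)
18.85 [-0.84480817  0.50099719  0.78664671]
the job is handed in; nothing more can be done
```

I latched the hasp under the staple, then took the steel pin out of the glass beaker and dropped it through the staple's loop from above. I handed the job in at 18.85 s; it reports no verdict.

**Hasp:** I pulled it over by its lip and pressed the ears down with up to about 16 N to squeeze the seal. I then swung it in to its stop and let it rise. The camera shows it hanging straight down with the staple through its slot. I saw the lid held down but did not measure its angle precisely.

**Pin:** The handle sticks out to the front and rests on the staple. Its end is at z = 0.139 m, about 4° below level if the bend is at its home height, which I did not measure. Only the handle and bend are in view; the shaft below the staple is hidden, so I did not see it directly.

**Glassware:** The beaker and flask moved less than half a pixel in the top view, which is within noise. The arm hid most of the bottle from above at the end, but it stands in the same place in the side view. The gripper was clear of everything.

**What went wrong or disagreed:**
- My first push passed over the hasp without moving it, because the half-open fingertips sit about 13 mm above the reported tool point. I lowered the tool and repeated it.
- While lowering the pin I never felt a clear contact force, even about 3 mm below the height at which I expected it to touch. I released it there, and the pictures afterwards show it resting on the staple.

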